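# Trace the guide groove, then draw the sprung slide to the mark and hold it

### The arm

A 7-joint arm with a two-finger parallel gripper is mounted at the origin on a cart in front of the work surface, level with it; the furniture and walls round the work are solid. World frame = base frame: x ahead of the robot, y to its left, z up, the work surface at z = 0. Lengths are in m, angles in rad, forces in N, time in s.
With the tool pointing down it reaches from about 0.425 to 0.925 m from the base axis. Payload 6.8 kg.
Tool frame: the origin (TCP) lies at the very end of the fingers, on their centre line; the grasp point (between the pads) lies 19 mm behind it; z points along the fingers, x is the direction in which the jaws open and shut, and the axes are right-handed (so a half turn about z gives the same grasp; the last joint's range is limited). The gripper opens to 85 mm and grips with 20 to 120 N. Pads are 22 mm wide; open, the fingers measure 114 mm over their backs; the gripper's body (76 mm by 85 mm) begins 54 mm behind the grasp point. The pads swing forward as they close: fully open they stand 13 mm farther back than shut.
Start: joints at [-1.212, 0.477, 0.022, 1.555, -0.011, 1.109, -0.083], TCP at [0.304, 0.603, 0.231] pointing down, gripper open.
Joint ranges: [-2.96, 2.96], [-0.34, 2.1], [-1.41, 1.46], [0.24, 2.44], [-1.37, 4.51], [0.17, 1.92], [-2.96, 2.96]. Speed limits (rad/s): [2.39, 2.39, 3.14, 3.14, 3.14, 3.14, 3.14].

### API

Orientations are given as a rotation vector (axis times angle).
In Python, from bench import r, grab_frame gives the robot as it stands. The module is installed in compiled form; this text tells all that it offers.
- The arm moves only by the tool send_rows, never from a script. Its argument "series" is a list of rows, each a list of 2 entries, a list of its own where there are three numbers: the shift along the tool's x, y, z in m, then the turn, a rotation vector about the tool's x, y, z in units of 5 degrees (1.0 is 5 degrees). A call has 1 to 20 rows; each row shifts and turns the commanded pose from where the row before left it, along the tool's axes as they then stand; what a row does not reach is not made up. A row lasts 1/8 s, in which the tool goes at most 62.5 mm and 10.7 degrees, less where a joint would pass 70% of its speed; a pose out of reach is approached as far as the arm can. A call is refused whole if a number of a shift passes 0.0625 or a number of a turn 1, either way. A call with a gripper value outside its range is refused whole. "fingers" is the closure in counts, from 0 (fully open) to 255 (shut), set as the call begins (left out, the last holds). The fingers move at their own pace and stop on an object; "grip_force" is the grip in N (left out, the last holds). Time passes only in rows, so rows that do not move let the fingers close. It gives the time, the measured TCP pose, the force and the opening at its end, in the units of the state.
- r.get_obs(): the state, without advancing time (a new reading comes with each control period).
- grab_frame(name): name is "scene" or "top"; returns a dict with "frame" (400x640x3 uint8, red, green, blue), "fx", "fy", "cx", "cy" (pixels), "dist_coeffs" ([k1, k2, p1, p2, k3] as OpenCV has them; the pictures are not rectified), "origin" and "rotation" of the camera in the world. Camera axes: x right, y down, z forward; pixel columns grow to the right and rows downward; lengths in m; the calibration is good to about 2 mm. A picture is of the moment at which its call begins. There is no depth.
- r.hand_in(): hands the job in, once; it reports no verdict.
The state is a dict: "clock": time; "joints": joint angles; "qvel": joint speeds; "tau": joint torques, N m; "tcp_pos": TCP position; "orientation": TCP orientation; "contact_force": force on the tool from outside, world axes, zero at the start; "moment": the same for the moment, N m; "grip_width": finger opening in m.
Only numpy, scipy, OpenCV 4.12 (cv2) and the standard library are available. Lean on these libraries where they do the work, as an engineer would, in place of code of your own. Each camera call takes 0.05 s, during which the arm holds its last target.

### The job

Take the groove pick out of its stand and run its tip slowly (about 3 cm a second), down in the guide groove all the way, from the robot-side end of the groove to the end just in front of the sprung slide, to check that the way is clear. Then put the pick's shaft down into the eye of the slide and pull the slide out over the groove until its pointer lines up with the ridge of the index mark, and finish there: keep the pick gripped and the slide held still at the mark against its spring, do not let go. Pull only with the pick, never with the fingers on the slide, and leave the other things on the bench where they lie.

Things in the scene. Friction and masses are not known exactly. Their poses are not given: they have to be found in the camera images.
- pick: loose groove pick, upright, about 120 g, 107 mm tall. Origin at its tip, z up along it. From the tip up: steel shaft 8 mm thick to 40 mm, collar 36 mm across from 40 to 45 mm, square black handle 24 x 24 mm (sides along its x and y) from 45 to 103 mm, steel button to 107 mm. It hangs in the stand by its collar, tip 10 mm above the bench; lift it straight up 45 mm or more to clear the stand
- stand: dark steel block 54 x 54 x 50 mm fixed to the bench, with a 24 mm through hole in the middle of its top, from which the pick hangs. Origin at the centre of its underside
- rig: fixed bed 260 x 70 mm, long along its x: +x housing end, -x robot end (x = -150 mm). Origin on the bench. Two steel rails, tops at z = 24 mm; between them at y = 0 the guide groove, 14 mm wide, floor at z = 14 mm, from x = -142 mm (closed front end). Grey housing 66 mm wide at x = 30 to 111 mm, top at z = 54 mm (screw heads to 57); the aluminium slide comes out of it towards -x
- groove_front (a point): on the groove floor, 7 mm inside its robot-side end (rig x = -135 mm): where the tip starts
- groove_rear (a point): on the groove floor 22 mm in front of the closed slide (rig x = -30 mm): where the tracing ends
- slide (a joint): how far the slide is pulled out of the housing along the rig's -x axis, in m: 0 is home, 0.09 the stop. A spring draws it home: about 2 N at 0, 4 N at 40 mm and 6 N at 65 mm; it flies back if let go
- slide_eye (a point): centre of the eye, a vertical 16 mm through hole near the front of the slide, at the upper face (37 mm above the bench; the slide is a bar 34 mm wide and 10 mm thick, its underside 3 mm above the rails). It moves with the slide; home is rig x = 10 mm
- slide_pointer (a point): tip of the pointer, a thin dark finger 3 mm wide which sticks out of the slide's front corner on the rig's +y side, 36 mm above the bench; it moves with the slide. It lies 14 mm nearer the slide's front (rig -x) than the eye
- mark: the index mark, a dark clip 20 x 12 x 30 mm fixed beside the bed on its +y side, with a steel ridge 3 mm thick across its top (to z = 38 mm). Origin at the centre of its underside, straight below the ridge; axes parallel to the rig's. The pointer is at the mark when its x in this frame is 0. It stands 38 to 62 mm from the pointer's home, different every time
- v_block: bystander: ground steel V block, 50 x 60 x 40 mm, loose, origin under its centre
- flange: bystander: turned flange, 64 mm across, 35 mm tall, loose, origin under its centre
- spanner: bystander: spanner, 30 x 186 x 8 mm, loose, origin under its centre
Not all that is in view belongs to the job. What is meant by the pick is not red, and is the smaller of those in its own colour.

How it is judged:
On the way, in this order (a step that is already met when the one before it is completed fails the run):
1. the gripped pick's tip is down in the groove at its robot-side end (x of pick in the frame of rig between -0.149 and -0.121 m and y of pick in the frame of rig between -0.007 and 0.007 m and z of pick in the frame of rig below 0.0215 m and contact force between the fingers and pick above 1 N), for 0.05 s.
2. the tip is down in the groove a quarter of the way along (x of pick in the frame of rig between -0.113 and -0.097 m and y of pick in the frame of rig between -0.007 and 0.007 m and z of pick in the frame of rig below 0.0215 m), for 0.05 s.
3. the tip is down in the groove halfway (x of pick in the frame of rig between -0.09 and -0.074 m and y of pick in the frame of rig between -0.007 and 0.007 m and z of pick in the frame of rig below 0.0215 m), for 0.05 s.
4. the tip is down in the groove three quarters of the way along (x of pick in the frame of rig between -0.066 and -0.05 m and y of pick in the frame of rig between -0.007 and 0.007 m and z of pick in the frame of rig below 0.0215 m), for 0.05 s.
5. the tip is down in the groove at its rear end, in front of the slide (x of pick in the frame of rig between -0.045 and -0.017 m and y of pick in the frame of rig between -0.007 and 0.007 m and z of pick in the frame of rig below 0.0215 m), for 0.05 s.
6. the pick's shaft is down in the eye of the slide, still home (horizontal distance between pick and slide_eye below 0.01 m and z of pick in the frame of rig between 0 and 0.034 m and value of joint slide below 0.02 m), for 0.05 s.
At the end, for the whole second after the job is handed in: through the last second the slide stands still with its pointer within 4 mm of the mark's ridge, the pick's shaft is in the eye and carries the spring's pull (more than 1.5 N between pick and slide), the fingers grip the pick (more than 2 N) and do not touch the slide (x of slide_pointer in the frame of mark between -0.004 and 0.004 m and velocity of joint slide between -0.01 and 0.01 m/s and horizontal distance between pick and slide_eye below 0.01 m and z of pick in the frame of rig between 0 and 0.034 m and contact force between pick and slide above 1.5 N and contact force between the fingers and pick above 2 N and contact force between the fingers and slide below 0.5 N); the arm keeps its last pose, push and grip.
It fails at once if the pick is rushed along the groove (over 0.1 m/s with the tip down in it) (x of pick in the frame of rig between -0.115 and -0.05 m and y of pick in the frame of rig between -0.007 and 0.007 m and z of pick in the frame of rig below 0.021 m and value of joint slide below 0.005 m and linear speed of pick above 0.1 m/s).
It fails at once if the fingers push or pull the slide themselves (contact force between the fingers and slide above 2 N).
It fails at once if a bystander is shifted by more than 15 mm (distance of any of v_block, flange, spanner from where it was at the start of the episode above 0.015 m).
It also fails if it takes over 54 s, if anything falls off the work surface, if the arm or the gripper's body presses on something with over 40 N, if the wrist force passes 120 N, or if a joint passes its speed limit or range.

## Working session

There is one attempt and no reset: what is moved stays moved. The work goes in short steps, Python scripts to look and compute and a tool call to move; the robot and the scene stay as the last step left them, time stands still between calls to the robot, and variables do not carry over. Pictures are saved under pics/ and viewed, and the job is handed in when it is done.

Besides the shell and the picture viewer there is one more tool, called in YAML: its name, and indented under it one key for each argument. send_rows: Moves the arm, as the interface text tells. Its arguments: {"type":"object","properties":{"series":{"type":"array"},"fingers":{"type":"number"},"grip_force":{"type":"number"}},"required":["series"]}

```bash
mkdir -p pics; ls; python3 - <<'E'
from bench import r, grab_frame
import cv2,json,numpy as np
print(r.get_obs())
for n in ("scene","top"):
    f=grab_frame(n); cv2.imwrite(f"pics/{n}0.png",cv2.cvtColor(f["frame"],cv2.COLOR_RGB2BGR))
    print(n,{k:np.round(v,4).tolist() for k,v in f.items() if k!="frame"})
    np.save(f"{n}0.npy",f,allow_pickle=True)
E
```

```text
pics
{'clock': 0.0, 'joints': array([-1.21207714,  0.47781202,  0.02234746,  1.55645751, -0.01151629,
        1.10928424, -0.08308965]), 'qvel': array([-1.75796533e-06,  1.40097837e-03, -5.38912544e-04,  4.66060624e-04,
        7.15009819e-05,  5.47972903e-04,  7.35826146e-04]), 'tau': array([-6.17586047e-04, -5.96454763e+01,  1.60755124e+00, -2.81187558e+01,
        1.24324544e-02,  9.56291333e-03,  5.47572355e-06]), 'tcp_pos': array([0.3035295 , 0.60224259, 0.23031531]), 'orientation': array([ 2.67409109e+00,  1.64685737e+00, -2.34145754e-03]), 'contact_force': array([-0.44377549,  0.37576144,  0.86805633]), 'moment': array([-0.04032567, -0.01112171,  0.02089037]), 'grip_width': 0.08560739949769894}
scene {'fx': 367.2313, 'fy': 367.2313, 'cx': 324.9612, 'cy': 203.745, 'dist_coeffs': [-0.0265, 0.0, 0.0, 0.0, 0.0], 'origin': [0.1928, -0.4297, 0.5271], 'rotation': [-2.0779, 0.6348, -0.322]}
top {'fx': 484.1794, 'fy': 484.1794, 'cx': 326.5249, 'cy': 207.04, 'dist_coeffs': [-0.0327, 0.0, 0.0, 0.0, 0.0], 'origin': [0.4316, 0.1398, 1.203], 'rotation': [-2.1608, 2.1501, -0.1435]}
```

View pics/scene0.png

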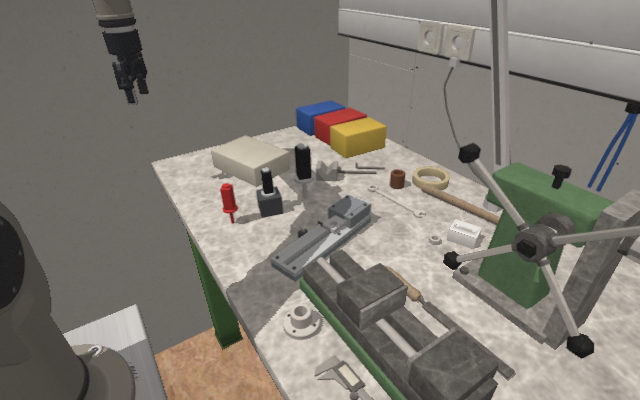

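View pics/top0.png

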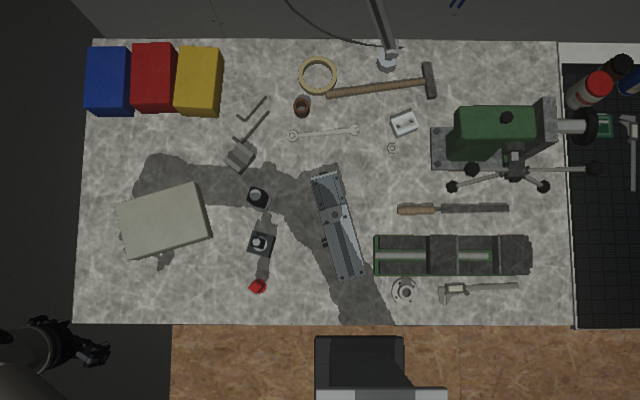

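Possible picks (top view pixels): red one at (257,286), black one in the steel block at (260,240), and a taller black one at (258,195). The task says not red and the smaller of its colour, which points to the one at (260,240) (scene (267,190)). I'll confirm with enlarged crops.

```bash
python3 - <<'E'
import cv2,numpy as np
s=cv2.imread("pics/scene0.png");t=cv2.imread("pics/top0.png")
cv2.imwrite("pics/c1.png",cv2.resize(s[130:290,200:400],None,fx=4,fy=3.75,interpolation=cv2.INTER_CUBIC)[:600])
cv2.imwrite("pics/c2.png",cv2.resize(t[155:305,220:380],None,fx=4,fy=4,interpolation=cv2.INTER_CUBIC))
E
```

```text
(no output)
```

View pics/c1.png

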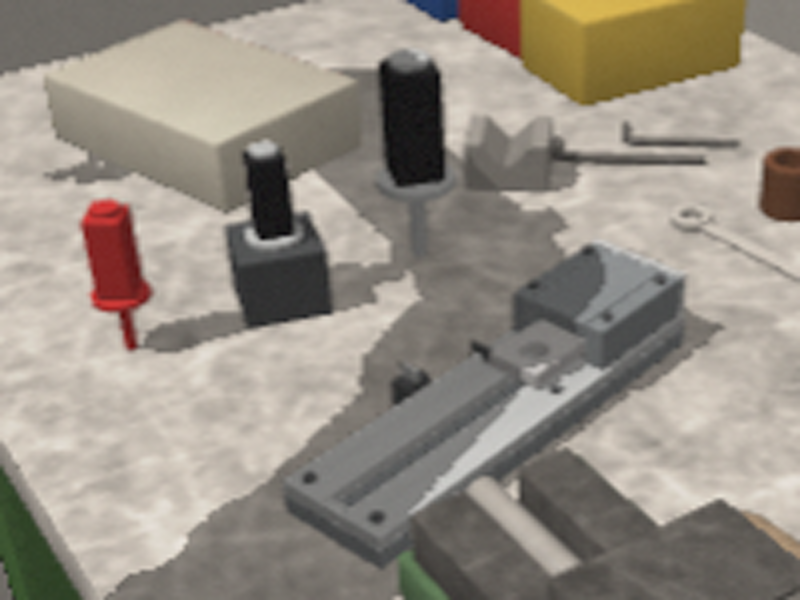

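View pics/c2.png

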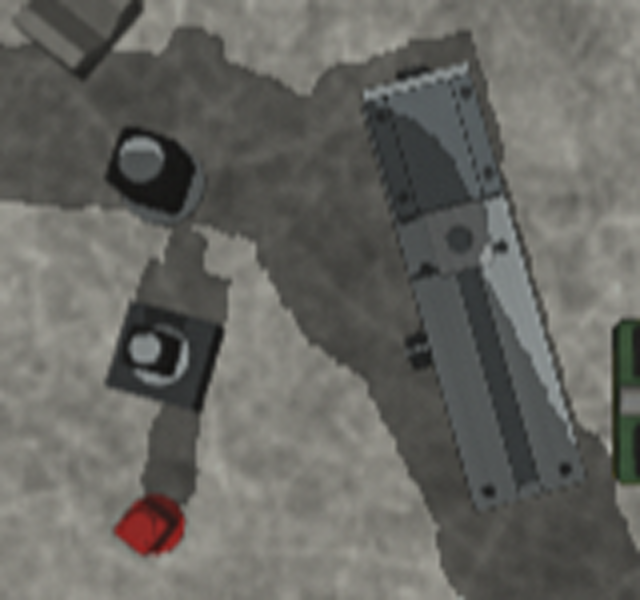

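Confirmed: the black pick hanging in the dark block (c2 (155,350)) is the small one. The free-standing black one is clearly bigger. Next, precise crops for measuring the rig, mark and pick.

```bash
cat > h.py <<'E'
import cv2,numpy as np
def crop(src,x0,y0,w,h,k,out,g=0.7):
    im=cv2.imread(src)[y0:y0+h,x0:x0+w]
    im=(255*(im/255.)**g).astype(np.uint8)
    im=cv2.resize(im,None,fx=k,fy=k,interpolation=cv2.INTER_CUBIC)
    for x in range(-(-x0//10)*10,x0+w,10):
        u=int((x-x0+.5)*k); cv2.line(im,(u,0),(u,5),(0,0,255),1); cv2.putText(im,str(x),(u-10,16),0,.35,(0,0,255),1)
    for y in range(-(-y0//10)*10,y0+h,10):
        v=int((y-y0+.5)*k); cv2.line(im,(0,v),(5,v),(0,0,255),1); cv2.putText(im,str(y),(6,v+4),0,.35,(0,0,255),1)
    cv2.imwrite(out,im)
E
python3 - <<'E'
from h import *
crop("pics/top0.png",300,160,75,75,8,"pics/t_a.png")
crop("pics/top0.png",310,210,75,75,8,"pics/t_b.png")
crop("pics/scene0.png",265,190,115,86,6.9,"pics/s_a.png")
crop("pics/scene0.png",215,155,100,70,8,"pics/s_b.png")
crop("pics/top0.png",235,175,60,75,8,"pics/t_c.png")
E
```

```text
(no output)
```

View pics/t_a.png

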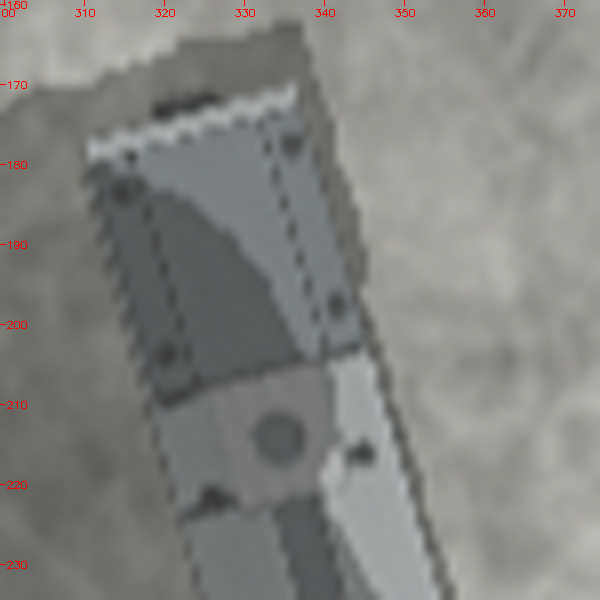

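View pics/t_b.png

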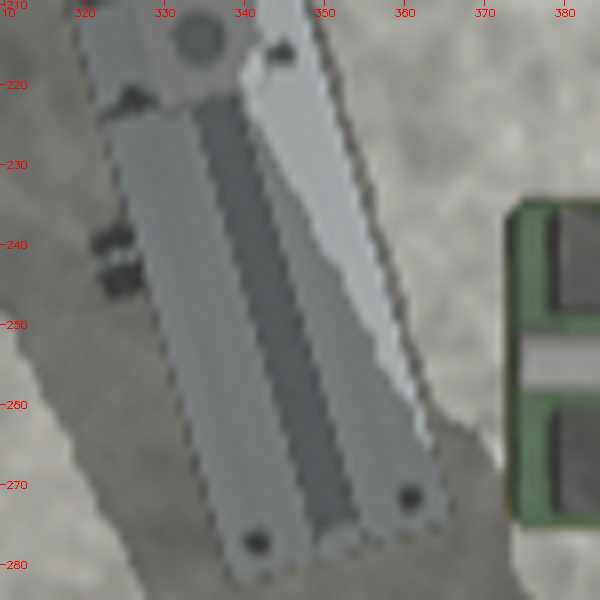

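View pics/s_a.png

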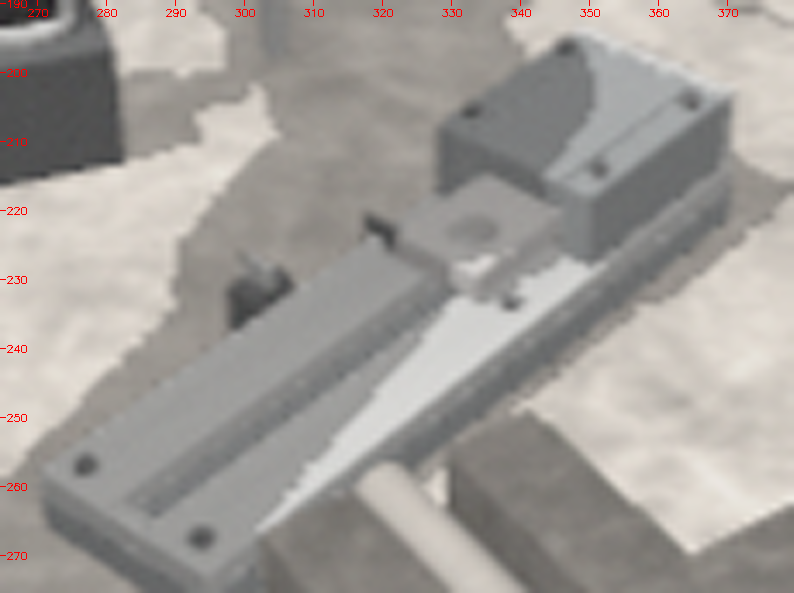

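View pics/s_b.png

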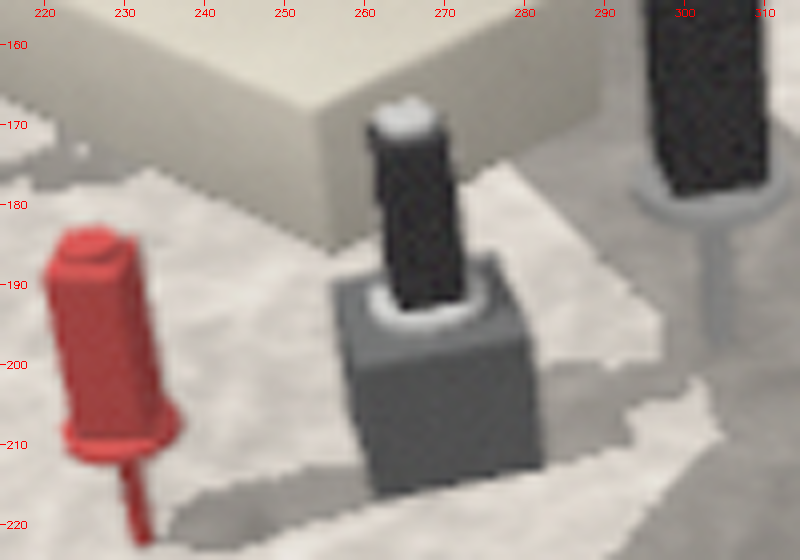

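View pics/t_c.png

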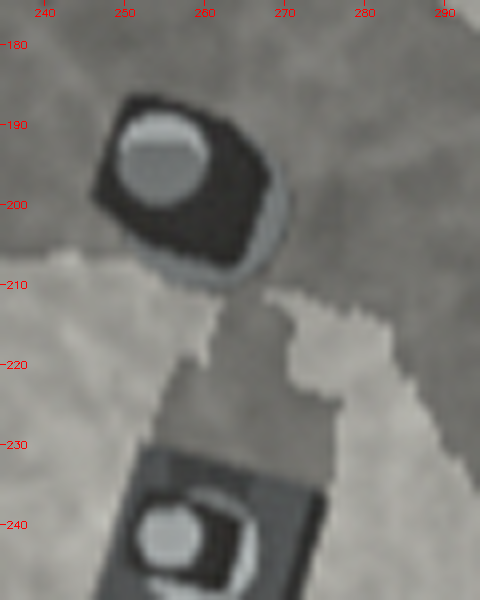

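```bash
cat >> h.py <<'E'
from scipy.optimize import least_squares
C={n:np.load(f"{n}0.npy",allow_pickle=True).item() for n in("top","scene")}
def proj(n,P):
    c=C[n];
    rot=np.asarray(c["rotation"],float)
    R=cv2.Rodrigues(rot)[0] if rot.size==3 else rot
    rv=cv2.Rodrigues(R.T)[0]; t=-R.T@np.asarray(c["origin"])
    K=np.array([[c["fx"],0,c["cx"]],[0,c["fy"],c["cy"]],[0,0,1.]])
    return cv2.projectPoints(np.atleast_2d(P).astype(float),rv,t,K,np.asarray(c["dist_coeffs"],float))[0].reshape(-1,2)
def place(p,L):
    L=np.atleast_2d(L); c,s=np.cos(p[2]),np.sin(p[2])
    return np.c_[p[0]+c*L[:,0]-s*L[:,1],p[1]+s*L[:,0]+c*L[:,1],L[:,2]]
def tri(a,b):
    f=lambda X:np.r_[proj("top",X)[0]-a,proj("scene",X)[0]-b]
    s=least_squares(f,[.5,.2,.05]); return s.x,s.fun
E
python3 - <<'E'
from h import *
m=.001
T=[((10,0,37),(334.2,214.2)),((-150,35,24),(338.7,282)),((-150,-35,24),(365,274)),((111,33,54),(310.5,178)),((111,-33,54),(336.5,170.5)),((30,-33,54),(344.5,203)),((30,33,54),(319.5,210))]
S=[((10,0,37),(333.5,223)),((-150,35,24),(270.5,258.5)),((-150,-35,24),(294,274)),((111,33,54),(347.5,194.5)),((111,-33,54),(371,204)),((30,-33,54),(350,218)),((30,33,54),(328,208.5))]
def fit(dt,ds,z):
    def f(p):
        return np.concatenate([(proj(n,place(p,np.array([q[0] for q in D])*m+[0,0,p[3] if z else 0]))-[q[1] for q in D]).ravel() for n,D in(("top",dt),("scene",ds)) if D])
    s=least_squares(f,[.5,.1,.27,0]);return s
for a in((T,S,0),(T,[],0),([],S,0),(T,S,1)):
    s=fit(*a);print(np.round(s.x,4),np.round(s.fun.reshape(-1,2),1).tolist())
p=fit(T,S,0).x; np.save("rig.npy",p)
for nm,a,b in(("button",(255.5,241.5),(264.8,168.5)),("ridge",(324,241.7),(302.5,228.5)),("pointer",(326,221.5),(318.5,221.5)),("eye",(334.2,214.2),(333.5,223))):
    x,e=tri(a,b); d=x[:2]-p[:2];c,s=np.cos(p[2]),np.sin(p[2])
    print(nm,x.round(4),"rig",np.round([c*d[0]+s*d[1],-s*d[0]+c*d[1]],4),e.round(1))
E
```

```text
[0.5568 0.1139 0.28   0.    ] [[0.6, 0.1], [0.2, 0.4], [1.8, 0.4], [-0.2, -0.8], [0.1, -0.6], [1.4, -1.2], [-0.1, -0.8], [-1.1, 0.2], [-1.3, -0.5], [-0.2, -0.4], [0.7, -1.1], [-0.3, -1.2], [-0.3, 0.5], [-1.2, -0.7]]
[0.5559 0.1152 0.276  0.    ] [[0.1, 0.5], [-0.6, 0.7], [1.0, 0.9], [-0.6, -0.6], [-0.2, -0.3], [0.9, -0.8], [-0.6, -0.5]]
[0.557  0.1121 0.283  0.    ] [[-0.6, 0.6], [-0.7, 0.1], [0.5, 0.1], [1.1, -0.9], [0.2, -1.0], [0.3, 0.8], [-0.8, -0.3]]
[ 0.5574  0.1147  0.2789 -0.0025] [[0.3, -0.0], [-0.2, 0.1], [1.3, 0.1], [-0.4, -0.9], [-0.2, -0.7], [1.0, -1.3], [-0.4, -0.9], [-1.1, 0.8], [-1.1, 0.1], [-0.1, 0.1], [0.8, -0.5], [-0.3, -0.6], [-0.3, 1.1], [-1.1, -0.0]]
button [0.495  0.2954 0.1192] rig [-0.0092  0.1916] [ 0.  -0.1 -0.1  0. ]
ridge [0.5017 0.1417 0.0342] rig [-0.0453  0.042 ] [ 0.3 -0.7 -0.7  0.1]
pointer [0.5465 0.1391 0.0369] rig [-0.0029  0.0271] [-0.5  0.9  1.  -0.1]
eye [0.5682 0.1173 0.0362] rig [0.0119 0.0001] [ 0.3 -0.6 -0.6  0.1]
```

```bash
cat >> h.py <<'E'
def overlay(src,n,x0,y0,w,h,k,out,segs,g=.7):
    crop(src,x0,y0,w,h,k,out,g); im=cv2.imread(out)
    for P,col in segs:
        q=(proj(n,P)-[x0,y0]+.5)*k
        cv2.polylines(im,[np.round(q*8).astype(np.int32)],False,col,1,cv2.LINE_AA,3)
    cv2.imwrite(out,im)
def box(x,y,z): # top rectangle
    return np.array([(x[0],y[0],z),(x[1],y[0],z),(x[1],y[1],z),(x[0],y[1],z),(x[0],y[0],z)])*.001
def circ(x,y,z,r): 
    a=np.linspace(0,2*np.pi,40); return np.c_[x+r*np.cos(a),y+r*np.sin(a),0*a+z]*.001
def rigsegs(p,mx=None):
    Y=(0,255,255)
    L=[box((-150,110),(-35,35),24),box((-142,30),(-7,7),24),box((30,111),(-33,33),54),circ(10,0,37,8),box((-8,30),(-17,17),37)]
    if mx is not None: L+=[np.array([(mx,36,38),(mx,56,38)])*.001]
    return [(place(p,l),Y) for l in L]
E
python3 - <<'E'
from h import *
p=np.load("rig.npy")
print(p)
st=[(place([.495,.2954,a],l),(0,255,0)) for a in [.28] for l in (box((-27,27),(-27,27),50),box((-12,12),(-12,12),113),circ(0,0,117,8),circ(0,0,55,18),box((-12,12),(-12,12),55))]
overlay("pics/top0.png","top",235,165,145,120,5.4,"pics/o1.png",rigsegs(p,-45)+st)
overlay("pics/scene0.png","scene",245,160,140,115,5.2,"pics/o2.png",rigsegs(p,-45)+st)
E
```

```text
[0.55678613 0.11386927 0.28003946 0.        ]
```

View pics/o1.png

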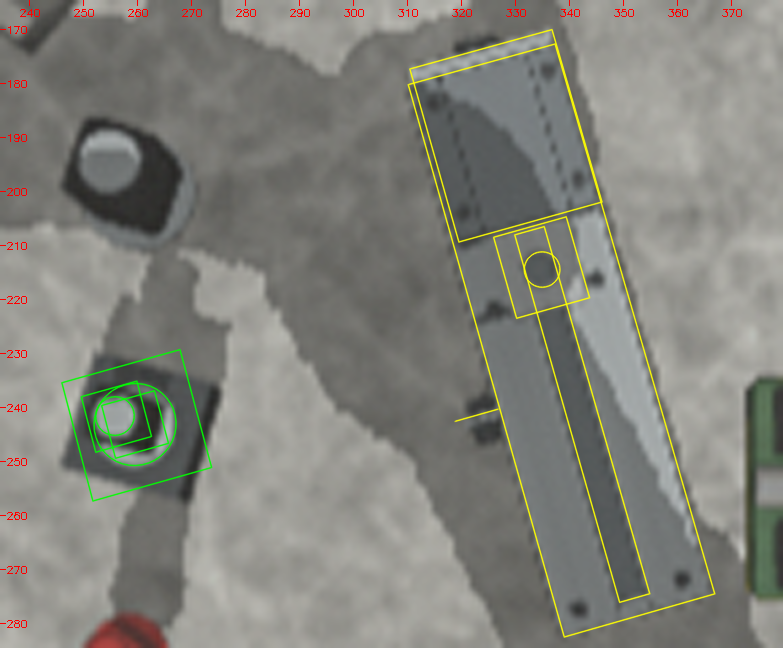

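View pics/o2.png

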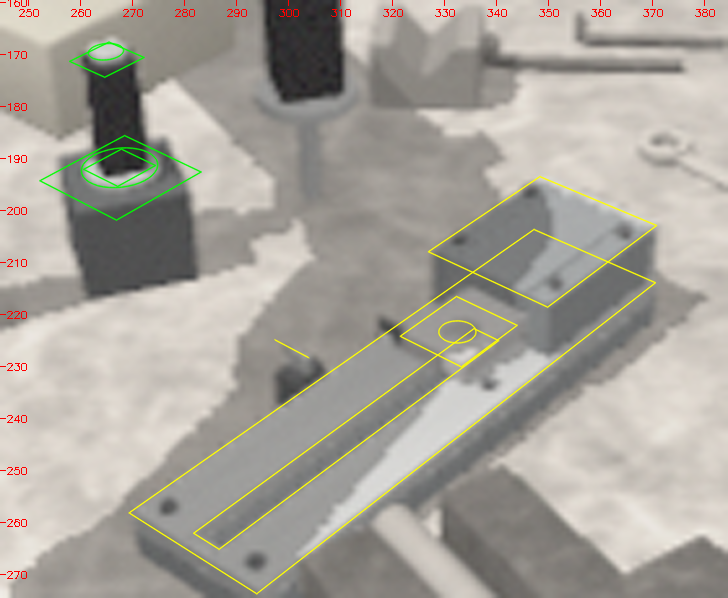

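```bash

python3 - <<'E'
from h import *
st=[]
st=[(place([.495,.2954,-.24],l),(0,255,0)) for l in (box((-27,27),(-27,27),50),box((-12,12),(-12,12),113),circ(0,0,117,8),circ(0,0,55,18),box((-12,12),(-12,12),55))]
overlay("pics/top0.png","top",235,220,55,45,13,"pics/o3.png",st,.5)
overlay("pics/scene0.png","scene",245,160,50,60,10,"pics/o4.png",st,.5)
crop("pics/top0.png",235,220,55,45,13,"pics/o5.png",.4)
E
```

```text
(no output)
```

View pics/o3.png

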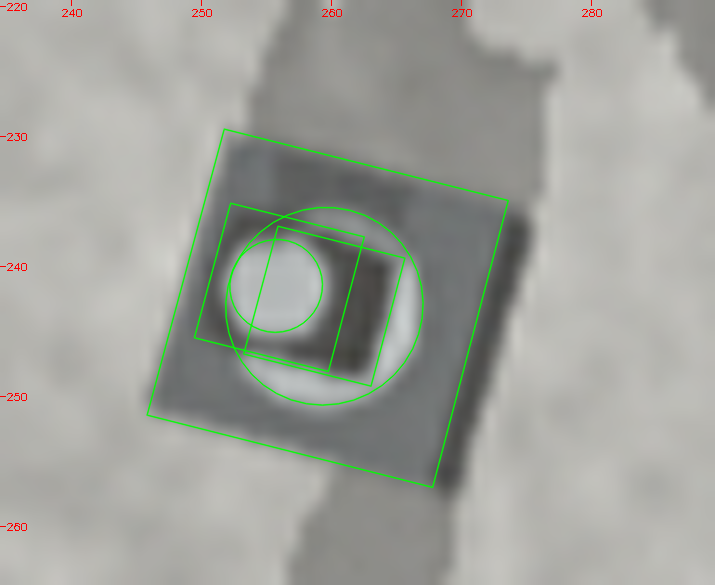

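View pics/o4.png

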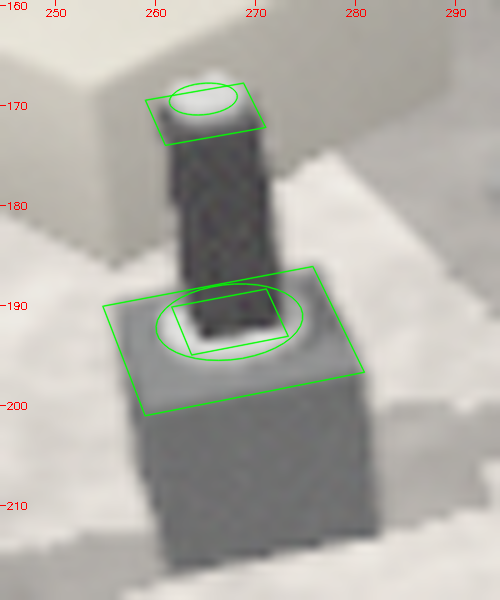

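View pics/o5.png

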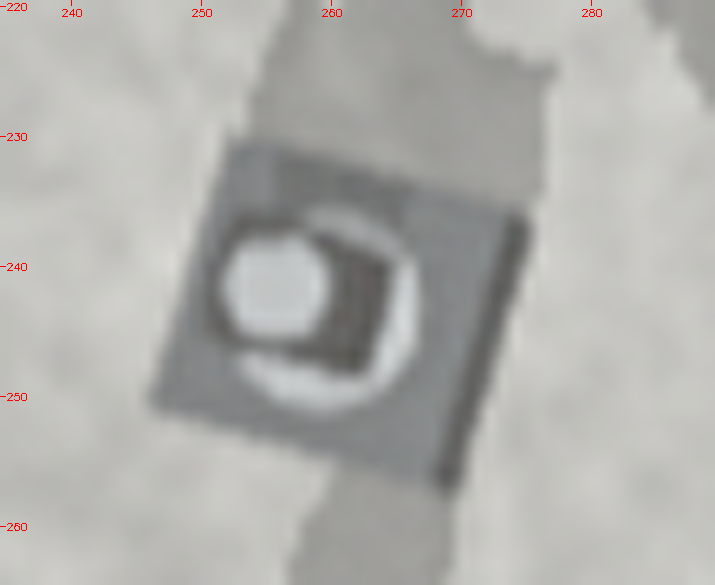

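```bash
cat >> h.py <<'E'
from scipy.spatial.transform import Rotation as Ro
def plan(pos,yaw,o=None):
    """tool-frame shift & turn (5deg units) from present measured pose to pos, tool down with tool x at world angle yaw"""
    if o is None:
        from bench import r; o=r.get_obs()
    R0=Ro.from_rotvec(o["orientation"]); 
    Rt=Ro.from_matrix(np.array([[np.cos(yaw),np.sin(yaw),0],[np.sin(yaw),-np.cos(yaw),0],[0,0,-1]]))
    d=R0.inv().apply(np.asarray(pos)-o["tcp_pos"]); w=(R0.inv()*Rt).as_rotvec()/np.radians(5)
    print("clk",round(o["clock"],2),"tcp",o["tcp_pos"].round(4),"yaw",np.degrees(np.arctan2(*R0.apply([1,0,0])[1::-1])).round(2),"shift",d.round(4),"turn5",w.round(2),"F",o["contact_force"].round(1),"w",round(o["grip_width"],4))
E
python3 -c "
from h import *
plan([.4945,.295,.19],np.radians(76.25))
plan([.4945,.295,.069],np.radians(76.25))"
```

```text
clk 0.1 tcp [0.3035 0.6023 0.2304] yaw 63.25 shift [-0.1884  0.3088  0.0408] turn5 [-0.    0.02 -2.6 ] F [-0.3  0.3 -0.1] w 0.0854
clk 0.1 tcp [0.3035 0.6023 0.2304] yaw 63.25 shift [-0.1882  0.3088  0.1618] turn5 [-0.    0.02 -2.6 ] F [-0.3  0.3 -0.1] w 0.0854
```

send_rows:
  series:
    - [[-0.0235, 0.0386, 0.005], [0, 0, 0]]
    - [[-0.0235, 0.0386, 0.005], [0, 0, 0]]
    - [[-0.0235, 0.0386, 0.005], [0, 0, 0]]
    - [[-0.0235, 0.0386, 0.005], [0, 0, 0]]
    - [[-0.0235, 0.0386, 0.005], [0, 0, 0]]
    - [[-0.0235, 0.0386, 0.005], [0, 0, 0]]
    - [[-0.0235, 0.0386, 0.005], [0, 0, 0]]
    - [[-0.0235, 0.0386, 0.005], [0, 0, 0]]
    - [[0, 0, 0], [0, 0, -0.87]]
    - [[0, 0, 0], [0, 0, -0.87]]
    - [[0, 0, 0], [0, 0, -0.86]]
    - [[0, 0, 0], [0, 0, 0]]
  fingers: 0
  grip_force: 60

```text
clock: 1.6
tcp_pos: [0.4947, 0.2957, 0.191]
orientation: [-2.472, -1.939, 0.001]
contact_force: [0.2, -0.6, -1.0]
grip_width: 0.0853
```

```bash
cat >> h.py <<'E'
def snap(tag):
    from bench import grab_frame
    for n in ("scene","top"):
        f=grab_frame(n); cv2.imwrite(f"pics/{n}_{tag}.png",cv2.cvtColor(f["frame"],cv2.COLOR_RGB2BGR))
E
python3 -c "
from h import *
plan([.4945,.295,.069],np.radians(76.25))
snap('1')
crop('pics/top_1.png',220,190,100,75,8,'pics/v1.png')
crop('pics/scene_1.png',205,110,110,82,7.2,'pics/v2.png')
"
```

```text
clk 1.6 tcp [0.4947 0.2957 0.191 ] yaw 76.21 shift [-0.0007  0.      0.122 ] turn5 [-0.01  0.01 -0.01] F [ 0.2 -0.6 -1. ] w 0.0853
```

View pics/v1.png

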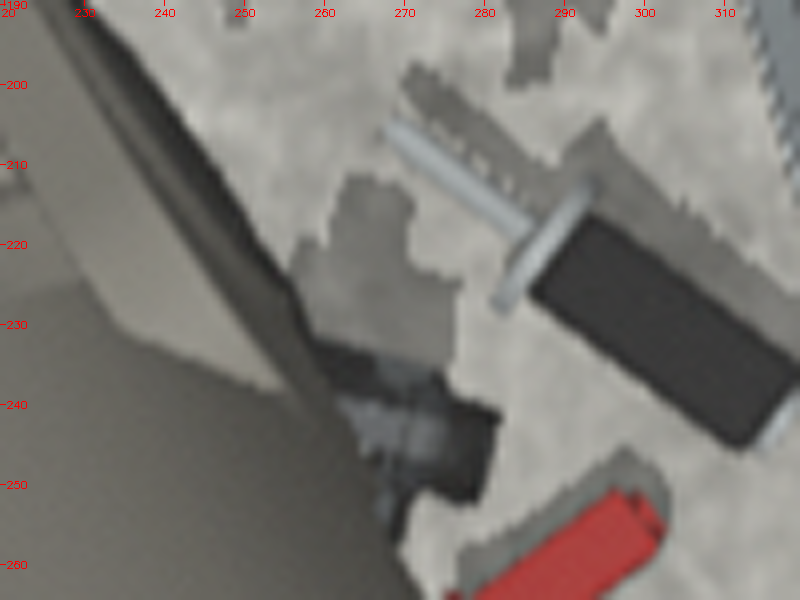

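View pics/v2.png

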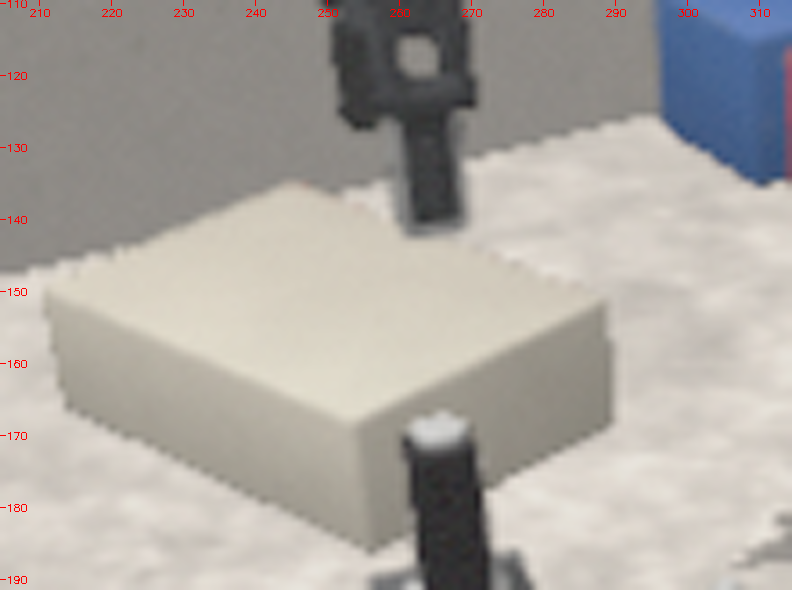

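The top view shows the two decoy picks have fallen over by themselves: large black at about (300,230), red at about (290,258). I'll check the whole scene before descending.

View pics/top_1.png

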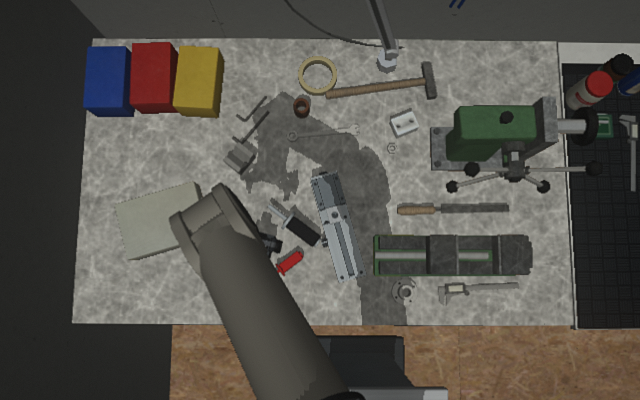

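View pics/scene_1.png

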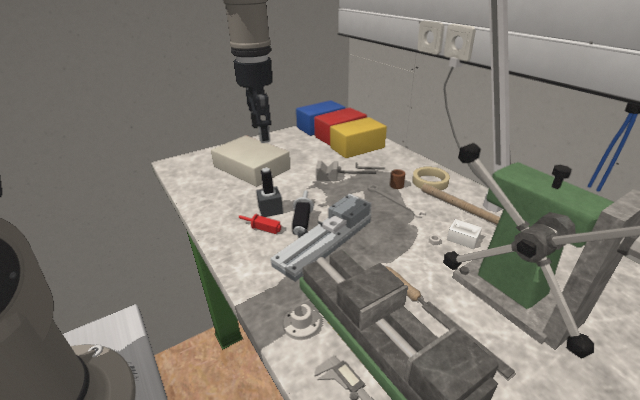

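send_rows:
  series:
    - [[-0.0007, 0, 0.025], [0, 0, 0]]
    - [[0, 0, 0.025], [0, 0, 0]]
    - [[0, 0, 0.025], [0, 0, 0]]
    - [[0, 0, 0.025], [0, 0, 0]]
    - [[0, 0, 0.022], [0, 0, 0]]
    - [[0, 0, 0], [0, 0, 0]]

```text
clock: 2.45
tcp_pos: [0.4935, 0.2946, 0.0678]
orientation: [-2.472, -1.939, 0.006]
contact_force: [-0.3, -0.3, 0.9]
grip_width: 0.0855
```

```bash
python3 -c "
from h import *
plan([.4945,.295,.069],np.radians(76.25))
snap('2')
crop('pics/top_2.png',220,190,100,75,8,'pics/v3.png')
crop('pics/scene_2.png',205,140,110,82,7.2,'pics/v4.png')
"
```

```text
clk 2.45 tcp [0.4935 0.2946 0.0678] yaw 76.22 shift [ 0.0007  0.0008 -0.0012] turn5 [-0.03  0.03 -0.01] F [-0.3 -0.3  0.9] w 0.0855
```

View pics/v4.png

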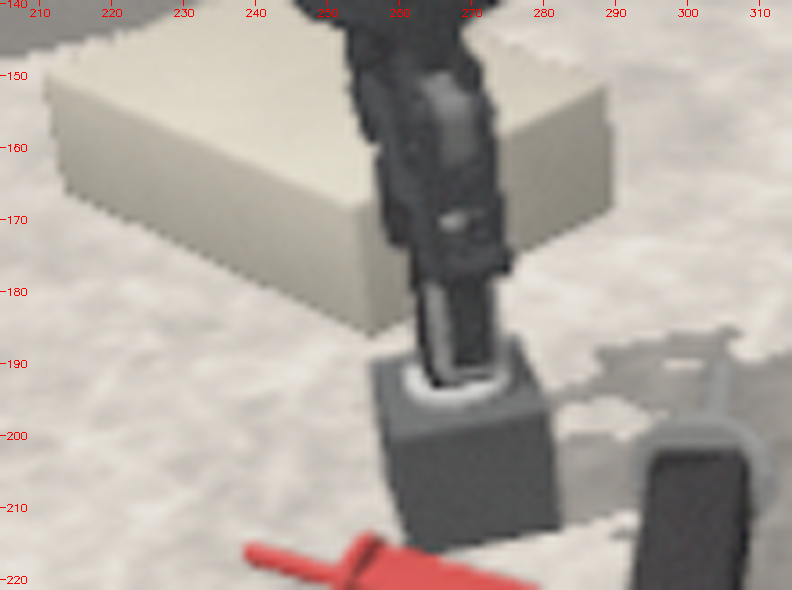

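The near finger hangs in front of the handle at (265,183) and the handle is between the jaws. Closing.

send_rows:
  series:
    - [[0, 0.0005, -0.001], [0, 0, 0]]
    - [[0, 0, 0], [0, 0, 0]]
    - [[0, 0, 0], [0, 0, 0]]
    - [[0, 0, 0], [0, 0, 0]]
    - [[0, 0, 0], [0, 0, 0]]
    - [[0, 0, 0], [0, 0, 0]]
  fingers: 255
  grip_force: 100

```text
clock: 3.3
tcp_pos: [0.4956, 0.2953, 0.0709]
orientation: [2.471, 1.939, 0.001]
contact_force: [-1.1, 0.1, 6.3]
grip_width: 0.0227
```

send_rows:
  series:
    - [[0, 0, -0.01], [0, 0, 0]]
    - [[0, 0, -0.02], [0, 0, 0]]
    - [[0, 0, -0.02], [0, 0, 0]]
    - [[0, 0, -0.02], [0, 0, 0]]
    - [[0, 0, -0.02], [0, 0, 0]]
    - [[0, 0, 0], [0, 0, 0]]

```text
clock: 4.05
tcp_pos: [0.496, 0.2957, 0.1618]
orientation: [2.471, 1.94, 0.005]
contact_force: [0.1, -0.4, -1.6]
grip_width: 0.0226
```

```bash
python3 -c "
from h import *
plan([.4945,.295,.157],np.radians(76.25))
snap('3')
crop('pics/top_3.png',220,190,100,75,8,'pics/v5.png')
crop('pics/scene_3.png',215,130,100,75,8,'pics/v6.png')
"
```

```text
clk 4.05 tcp [0.496  0.2957 0.1618] yaw 76.25 shift [-0.001  -0.0013  0.0048] turn5 [ 0.02 -0.03  0.  ] F [ 0.1 -0.4 -1.6] w 0.0226
```

View pics/v6.png

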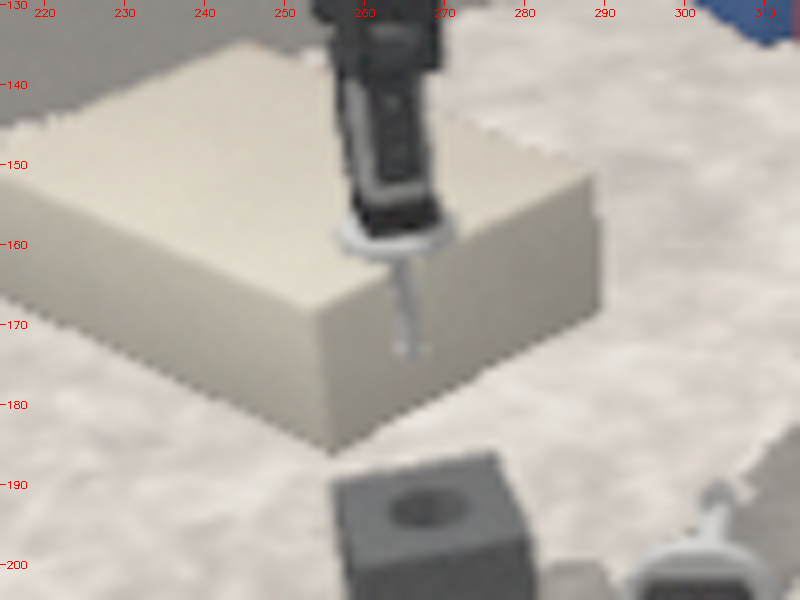

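```bash
python3 -c "
from h import *
from bench import r
o=r.get_obs();t=o['tcp_pos']
for h in (.056,.058,.060,.062): print(h,proj('scene',t-[0,0,h]).round(1),proj('top',t-[0,0,h]).round(1))
a=np.radians(16.04)
p=np.load('rig.npy');print(place(p,[[-.135,0,.03]]))
"
```

```text
0.056 [[265.4 174.3]] [[256.7 241.9]]
0.058 [[265.5 175. ]] [[256.8 241.9]]
0.06 [[265.5 175.8]] [[257. 242.]]
0.062 [[265.6 176.5]] [[257.1 242. ]]
[[0.42704512 0.07655614 0.03      ]]
```

View pics/v5.png

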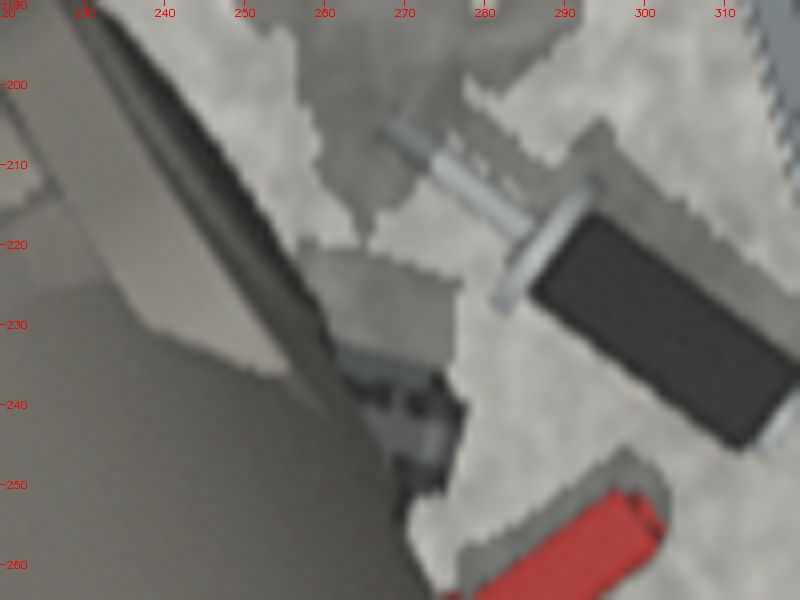

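```bash
python3 -c "
from h import *
plan([.4270,.0766,.142],np.radians(76.25))"
```

```text
clk 4.15 tcp [0.4948 0.2949 0.1598] yaw 76.26 shift [-0.2282 -0.014   0.0179] turn5 [-0.01  0.01  0.  ] F [-0.3 -0.2 -1.5] w 0.0225
```

send_rows:
  series:
    - [[-0.02, -0.002, 0], [0, 0, 1]]
    - [[0, 0, 0], [0, 0, -1]]
    - [[-0.03, -0.002, 0], [0, 0, 0]]
    - [[-0.04, -0.002, 0.003], [0, 0, 0]]
    - [[-0.04, -0.002, 0.005], [0, 0, 0]]
    - [[-0.04, -0.002, 0.005], [0, 0, 0]]
    - [[-0.04, -0.002, 0.005], [0, 0, 0]]
    - [[-0.018, -0.002, 0], [0, 0, 0]]
    - [[0, 0, 0], [0, 0, 1]]
    - [[0, 0, 0], [0, 0, 1]]
    - [[0, 0, 0], [0, 0, 1]]
    - [[0, 0, 0], [0, 0, 1]]
    - [[0, 0, 0], [0, 0, 1]]
    - [[0, 0, 0], [0, 0, 1]]
    - [[0, 0, 0], [0, 0, 1]]
    - [[0, 0, 0], [0, 0, 1]]
    - [[0, 0, 0], [0, 0, 1]]
    - [[0, 0, 0], [0, 0, 1]]
    - [[0, 0, 0], [0, 0, 1]]
    - [[0, 0, 0], [0, 0, 1.0]]

```text
clock: 6.65
tcp_pos: [0.4275, 0.0778, 0.142]
orientation: [-3.11, -0.441, 0.0]
contact_force: [0.2, 0.3, -1.7]
grip_width: 0.0226
```

```bash
python3 -c "
from h import *
a=np.radians(16.04)
plan([.4270,.0766,.11],a)
snap('4')
p=np.load('rig.npy')
from bench import r
t=r.get_obs()['tcp_pos']
sg=rigsegs(p,-45)+[(np.array([t-[0,0,.02],t-[0,0,.057]]),(0,0,255))]
overlay('pics/top_4.png','top',300,160,100,130,4.6,'pics/v7.png',sg)
overlay('pics/scene_4.png','scene',250,170,120,110,5.4,'pics/v8.png',sg)
crop('pics/scene_4.png',250,190,100,75,8,'pics/v9.png',.7)
"
```

```text
clk 6.65 tcp [0.4275 0.0778 0.142 ] yaw 16.16 shift [-0.0008  0.001   0.032 ] turn5 [-0.    0.    0.02] F [ 0.2  0.3 -1.7] w 0.0226
```

View pics/v7.png

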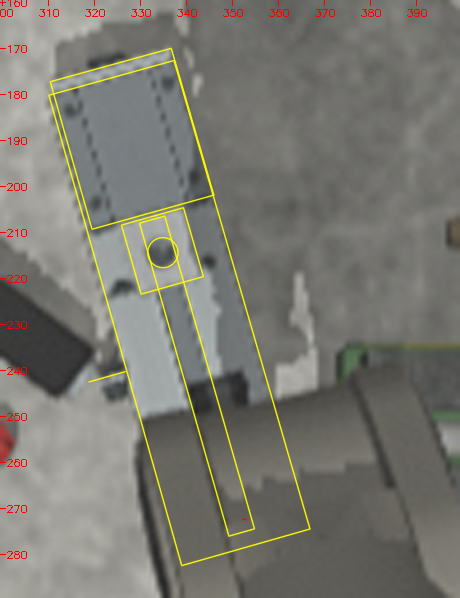

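View pics/v8.png

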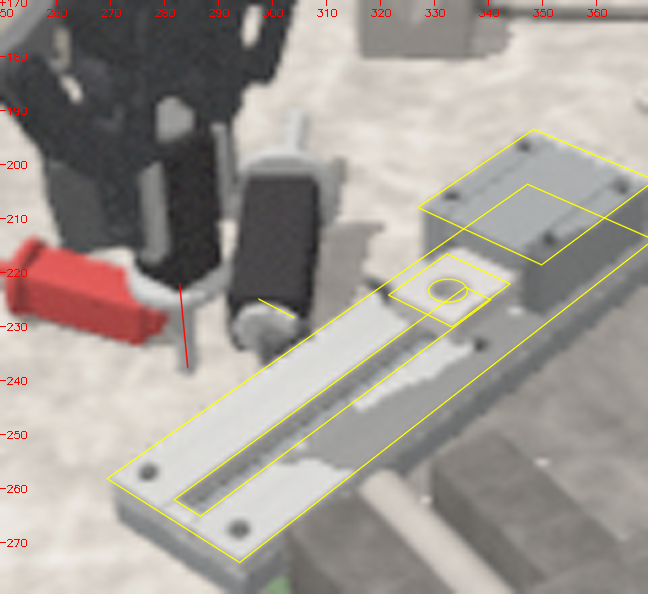

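View pics/v9.png

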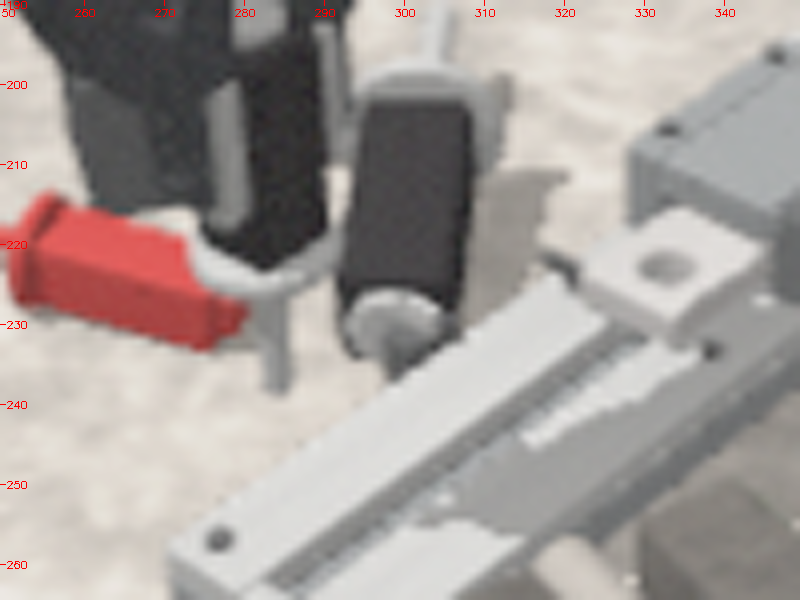

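Model tip line ends at (284,238) and the image tip is at (284.3,238.5), so robot and scene camera agree. Lowering to just above the groove mouth to compare directly.

send_rows:
  series:
    - [[-0.0005, 0.001, 0.015], [0, 0, 0]]
    - [[0, 0, 0.02], [0, 0, 0]]
    - [[0, 0, 0.015], [0, 0, 0]]
    - [[0, 0, 0.005], [0, 0, 0]]
    - [[0, 0, 0], [0, 0, 0]]

```text
clock: 7.38
tcp_pos: [0.4272, 0.0761, 0.0872]
orientation: [3.11, 0.446, -0.001]
contact_force: [-0.2, -0.6, -0.6]
grip_width: 0.0232
```

```bash
python3 -c "
from h import *
a=np.radians(16.04)
plan([.4270,.0766,.074],a)
snap('5')
p=np.load('rig.npy')
crop('pics/scene_5.png',260,220,66,50,12,'pics/v10.png',.7)
from bench import r
t=r.get_obs()['tcp_pos']
sg=rigsegs(p,-45)+[(np.array([t-[0,0,.02],t-[0,0,.057]]),(0,0,255))]
overlay('pics/scene_5.png','scene',260,220,66,50,12,'pics/v11.png',sg)
"
```

```text
clk 7.38 tcp [0.4272 0.0761 0.0872] yaw 16.31 shift [-0.0001 -0.0006  0.0132] turn5 [0.   0.01 0.05] F [-0.2 -0.6 -0.6] w 0.0232
```

View pics/v10.png

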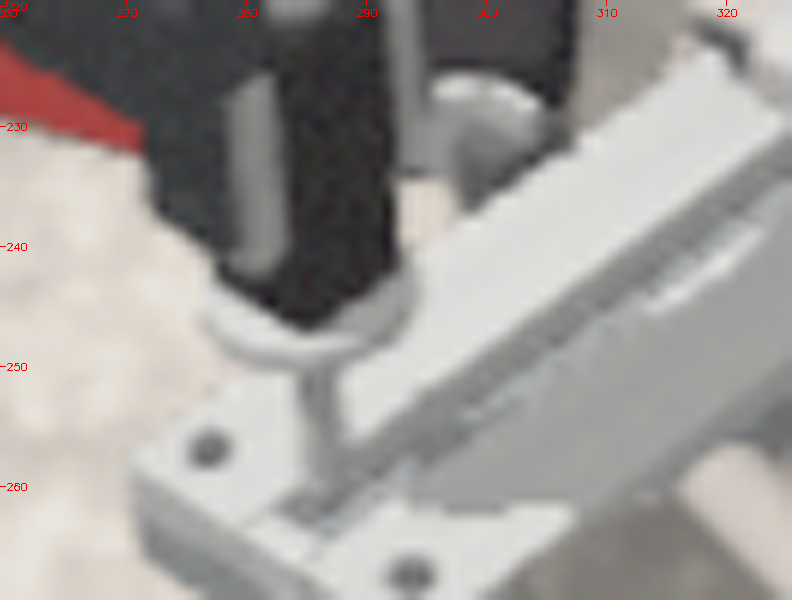

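View pics/v11.png

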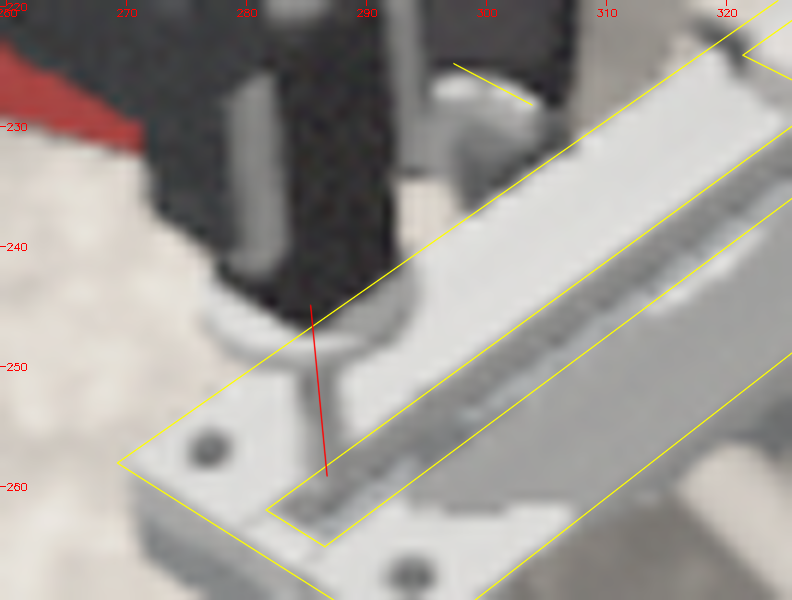

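The shaft's tip at (286.4,260) is over the groove mouth. In this view the groove edges lie about 1 px nearer the camera than the model. Lowering slowly with a slight -y nudge.

send_rows:
  series:
    - [[0, 0.0005, 0.004], [0, 0, 0.05]]
    - [[0, 0, 0.004], [0, 0, 0]]
    - [[0, 0, 0.003], [0, 0, 0]]
    - [[0, 0, 0.002], [0, 0, 0]]
    - [[0, 0, 0], [0, 0, 0]]

```text
clock: 8.1
tcp_pos: [0.4274, 0.0754, 0.0745]
orientation: [-3.111, -0.437, 0.001]
contact_force: [-2.2, -0.5, 6.8]
grip_width: 0.0228
```

```bash
python3 -c "
from h import *
a=np.radians(16.04)
plan([.4270,.0766,.074],a)
snap('6')
crop('pics/scene_6.png',260,220,66,50,12,'pics/v12.png',.7)
"
```

```text
clk 8.1 tcp [0.4274 0.0754 0.0745] yaw 15.99 shift [-0.0001 -0.0013  0.0005] turn5 [-0.    0.   -0.01] F [-2.2 -0.5  6.8] w 0.0228
```

View pics/v12.png

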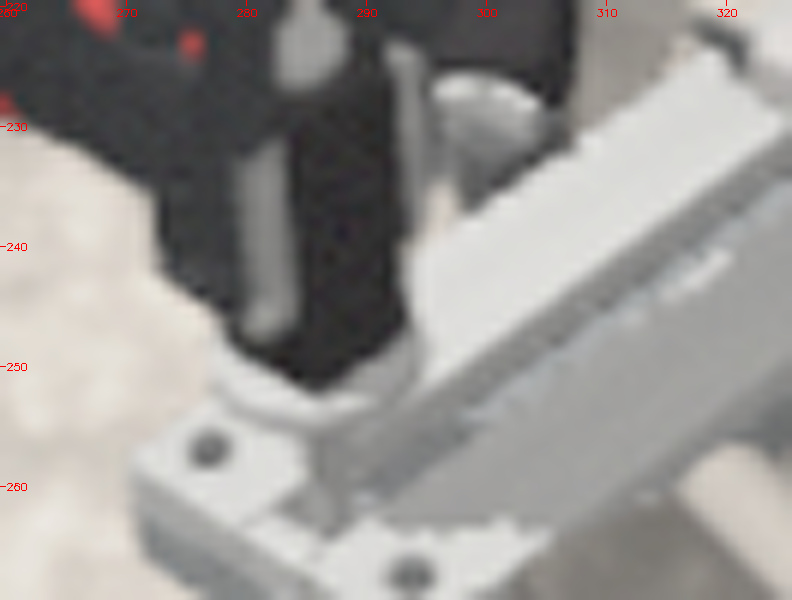

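Fz is 6.8 N: the tip is on the groove floor (TCP 0.0745 gives tip to TCP of about 60 mm, matching the grasp geometry). I'll ease up 1.5 mm and trace at 3 cm/s.

send_rows:
  series:
    - [[0, 0, -0.0015], [0, 0, 0]]
    - [[0.002, 0, 0], [0, 0, 0]]
    - [[0.0037, 0, 0], [0, 0, 0]]
    - [[0.0037, 0, 0], [0, 0, 0]]
    - [[0.0037, 0, 0], [0, 0, 0]]
    - [[0.0037, 0, 0], [0, 0, 0]]
    - [[0.0037, 0, 0], [0, 0, 0]]
    - [[0.0037, 0, 0], [0, 0, 0]]
    - [[0.0037, 0, 0], [0, 0, 0]]

```text
clock: 9.32
tcp_pos: [0.4545, 0.0832, 0.0758]
orientation: [-3.111, -0.437, 0.0]
contact_force: [0.5, -0.2, -1.1]
grip_width: 0.023
```

```bash
python3 -c "
from h import *
a=np.radians(16.04)
plan([.4270+.105*np.cos(a),.0754+.105*np.sin(a),.0755],a)
snap('7')
crop('pics/scene_7.png',260,210,66,50,12,'pics/v13.png',.7)
"
```

```text
clk 9.32 tcp [0.4545 0.0832 0.0758] yaw 16.0 shift [ 0.0765 -0.0002  0.0003] turn5 [-0.    0.   -0.01] F [ 0.5 -0.2 -1.1] w 0.023
```

View pics/v13.png

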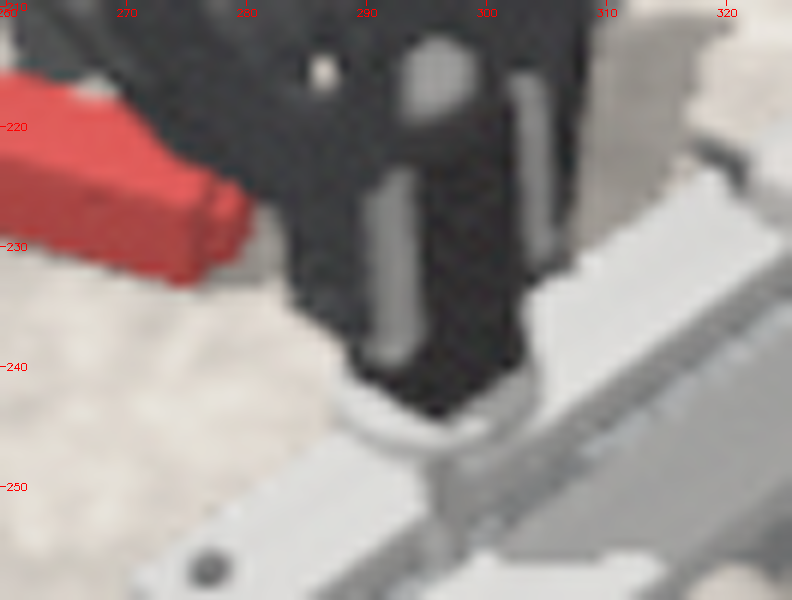

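Shaft sits in the groove at (296.5,252) with no side force. Continuing to the rear.

send_rows:
  series:
    - [[0.0037, 0, 0], [0, 0, 0]]
    - [[0.0037, 0, 0], [0, 0, 0]]
    - [[0.0037, 0, 0], [0, 0, 0]]
    - [[0.0037, 0, 0], [0, 0, 0]]
    - [[0.0037, 0, 0], [0, 0, 0]]
    - [[0.0037, 0, 0], [0, 0, 0]]
    - [[0.0037, 0, 0], [0, 0, 0]]
    - [[0.0037, 0, 0], [0, 0, 0]]
    - [[0.0037, 0, 0], [0, 0, 0]]
    - [[0.0037, 0, 0], [0, 0, 0]]
    - [[0.0037, 0, 0], [0, 0, 0]]
    - [[0.0037, 0, 0], [0, 0, 0]]
    - [[0.0037, 0, 0], [0, 0, 0]]
    - [[0.0037, 0, 0], [0, 0, 0]]
    - [[0.0037, 0, 0], [0, 0, 0]]
    - [[0.0037, 0, 0], [0, 0, 0]]
    - [[0.0037, 0, 0], [0, 0, 0]]
    - [[0.0037, 0, 0], [0, 0, 0]]
    - [[0.0037, 0, 0], [0, 0, 0]]
    - [[0.0037, 0, 0], [0, 0, 0]]

```text
clock: 11.92
tcp_pos: [0.5255, 0.1036, 0.0758]
orientation: [-3.111, -0.437, 0.0]
contact_force: [0.5, 0.5, -1.0]
grip_width: 0.0232
```

send_rows:
  series:
    - [[0.002, 0, 0], [0, 0, 0]]
    - [[0, 0, 0], [0, 0, 0]]

```text
clock: 12.18
tcp_pos: [0.5274, 0.1041, 0.0758]
orientation: [3.111, 0.437, -0.0]
contact_force: [0.0, -0.5, -1.4]
grip_width: 0.0227
```

```bash
python3 -c "
from h import *
a=np.radians(16.04)
plan([.4270+.105*np.cos(a),.0754+.105*np.sin(a),.0755],a)
snap('8')
p=np.load('rig.npy')
crop('pics/scene_8.png',290,180,66,50,12,'pics/v14.png',.7)
overlay('pics/top_8.png','top',290,160,90,90,6.6,'pics/v15.png',rigsegs(p,-45))
"
```

```text
clk 12.18 tcp [0.5274 0.1041 0.0758] yaw 16.0 shift [ 0.0006 -0.0002  0.0003] turn5 [ 0.    0.   -0.01] F [ 0.  -0.5 -1.4] w 0.0227
```

View pics/v14.png

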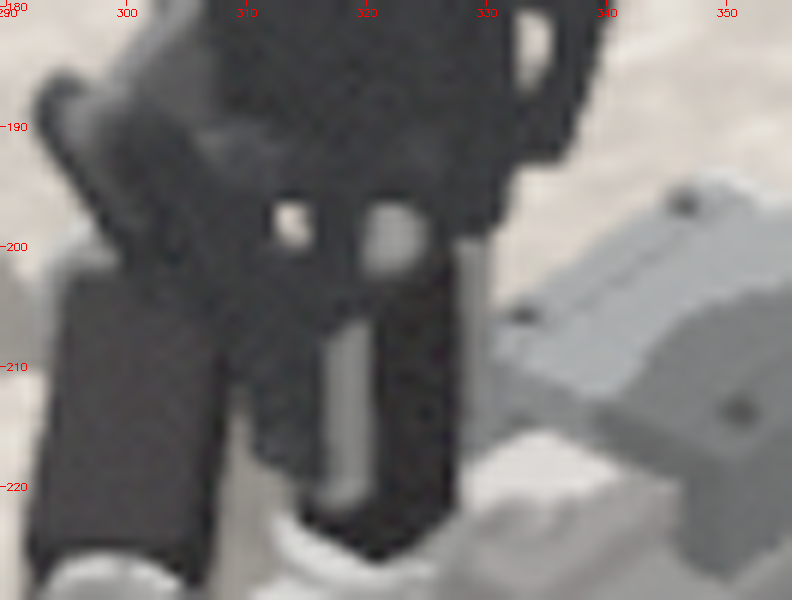

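View pics/v15.png

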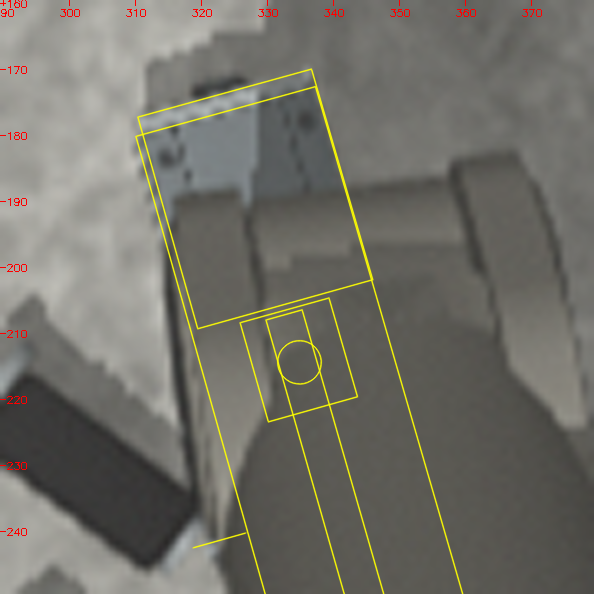

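send_rows:
  series:
    - [[0, 0, -0.01], [0, 0, 0]]
    - [[0, 0, -0.015], [0, 0, 0]]
    - [[0, 0, -0.01], [0, 0, 0]]
    - [[0.006, 0, 0], [0, 0, 0]]
    - [[0.01, 0, 0], [0, 0, 0]]
    - [[0.01, 0, 0], [0, 0, 0]]
    - [[0.01, 0, 0], [0, 0, 0]]
    - [[0.005, 0, 0.003], [0, 0, 0]]
    - [[0, 0, 0.004], [0, 0, 0]]
    - [[0, 0, 0], [0, 0, 0]]

```text
clock: 13.52
tcp_pos: [0.566, 0.1151, 0.1031]
orientation: [3.111, 0.437, -0.002]
contact_force: [0.1, -0.2, -1.5]
grip_width: 0.0228
```

```bash
python3 -c "
from h import *
a=np.radians(16.0)
plan([.5668,.1154,.08],a)
snap('9')
p=np.load('rig.npy')
crop('pics/scene_9.png',300,185,66,50,12,'pics/v16.png',.7)
from bench import r
t=r.get_obs()['tcp_pos'];p[:3]=[.557,.1121,.283]
sg=rigsegs(p,-45)+[(np.array([t-[0,0,.02],t-[0,0,.06]]),(0,0,255))]
overlay('pics/scene_9.png','scene',300,185,66,50,12,'pics/v17.png',sg)
"
```

```text
clk 13.53 tcp [0.566  0.1151 0.1031] yaw 16.0 shift [ 0.0009 -0.      0.0231] turn5 [ 0.    0.02 -0.  ] F [ 0.1 -0.2 -1.5] w 0.0228
```

View pics/v16.png

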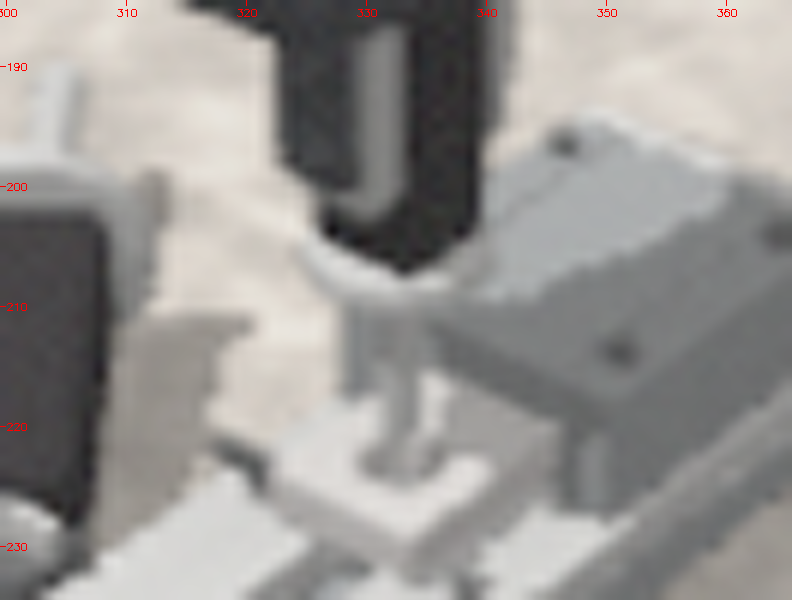

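View pics/v17.png

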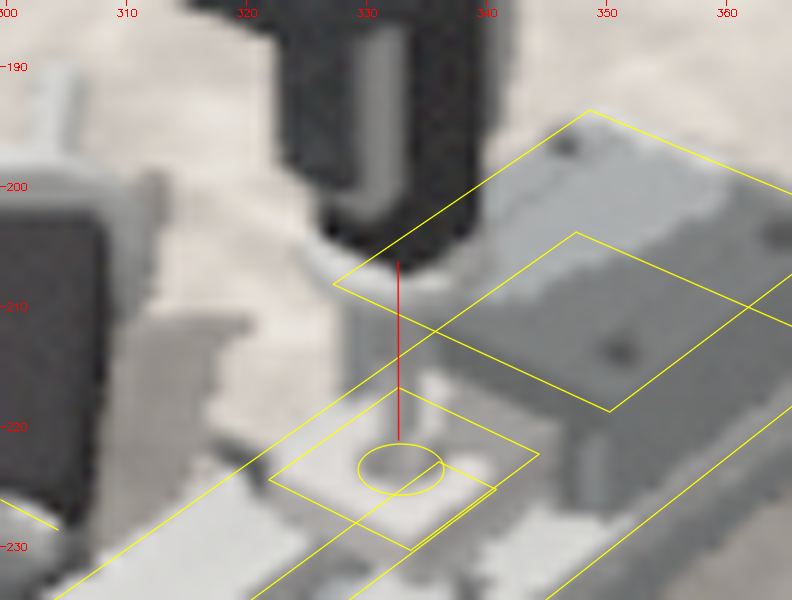

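The shaft tip (333.2,223) sits concentric over the eye (centre (333.2,223.2)). Descending.

send_rows:
  series:
    - [[0.0002, 0, 0.003], [0, 0, 0]]
    - [[0, 0, 0.004], [0, 0, 0]]
    - [[0, 0, 0.004], [0, 0, 0]]
    - [[0, 0, 0], [0, 0, 0]]

```text
clock: 14.12
tcp_pos: [0.5665, 0.1153, 0.0923]
orientation: [3.111, 0.437, -0.001]
contact_force: [0.1, 1.1, -1.3]
grip_width: 0.0234
```

Already ~5 mm below the slide's upper face without force, so it is in the eye. Going deeper.

send_rows:
  series:
    - [[0, 0, 0.004], [0, 0, 0]]
    - [[0, 0, 0.004], [0, 0, 0]]
    - [[0, 0, 0.003], [0, 0, 0]]
    - [[0, 0, 0], [0, 0, 0]]
    - [[0, 0, 0], [0, 0, 0]]

```text
clock: 14.75
tcp_pos: [0.5669, 0.1154, 0.0818]
orientation: [-3.111, -0.437, -0.0]
contact_force: [0.0, -0.5, -0.7]
grip_width: 0.0232
```

```bash
python3 -c "
from h import *
a=np.radians(16.0)
plan([.5668,.1154,.08],a)
snap('10')
crop('pics/scene_10.png',290,185,66,50,12,'pics/v18.png',.7)
"
```

```text
clk 14.75 tcp [0.5669 0.1154 0.0818] yaw 16.0 shift [-0.0001 -0.      0.0018] turn5 [ 0. -0.  0.] F [ 0.  -0.5 -0.7] w 0.0232
```

View pics/v18.png

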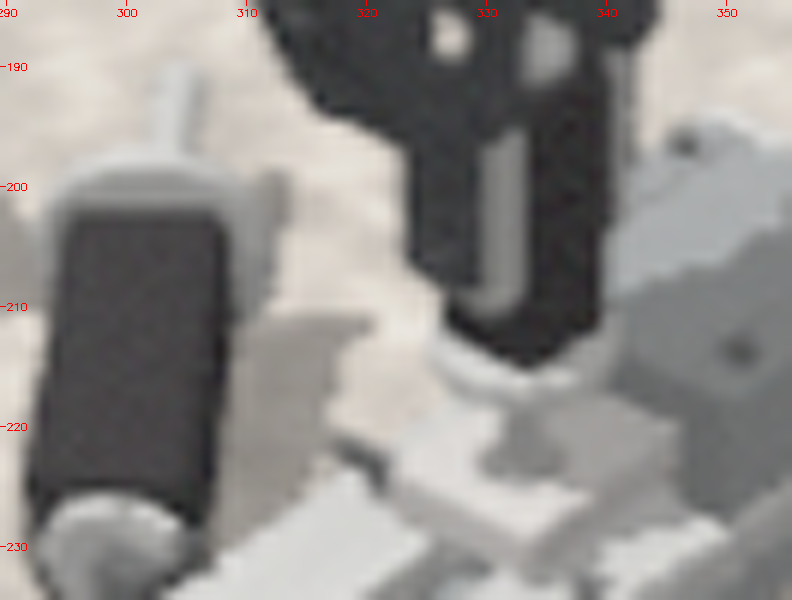

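Shaft in the eye (tip about 21 mm above the bench, slide still home). Now a finer measurement of the ridge and pointer in the first pictures, each view with its own rig fit.

```bash
python3 -c "
from h import *
crop('pics/top0.png',315,212,24,40,15,'pics/m1.png',.6)
crop('pics/scene0.png',292,212,36,30,20,'pics/m2.png',.6)
crop('pics/top_1.png',315,212,24,40,15,'pics/m3.png',.6)
crop('pics/scene_1.png',292,212,36,30,20,'pics/m4.png',.6)
a=[cv2.imread(f'pics/m{i}.png') for i in (1,3)]
cv2.imwrite('pics/m13.png',np.hstack(a))
"
```

```text
(no output)
```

View pics/m13.png

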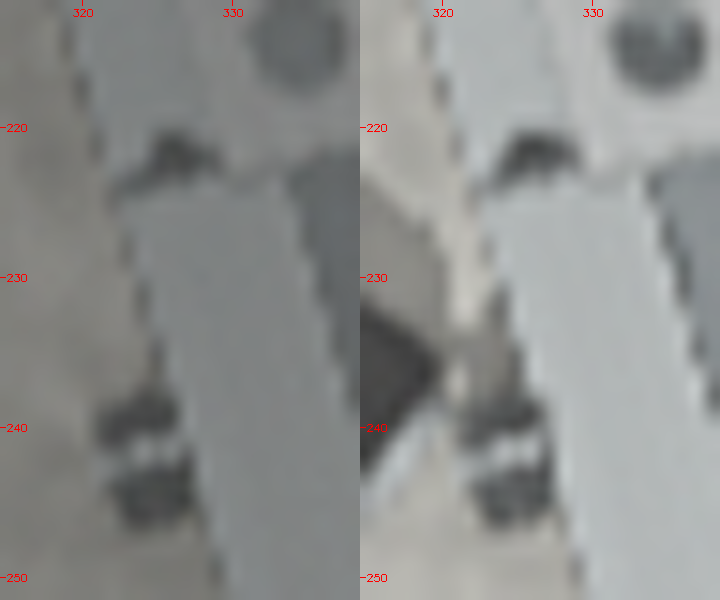

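View pics/m2.png

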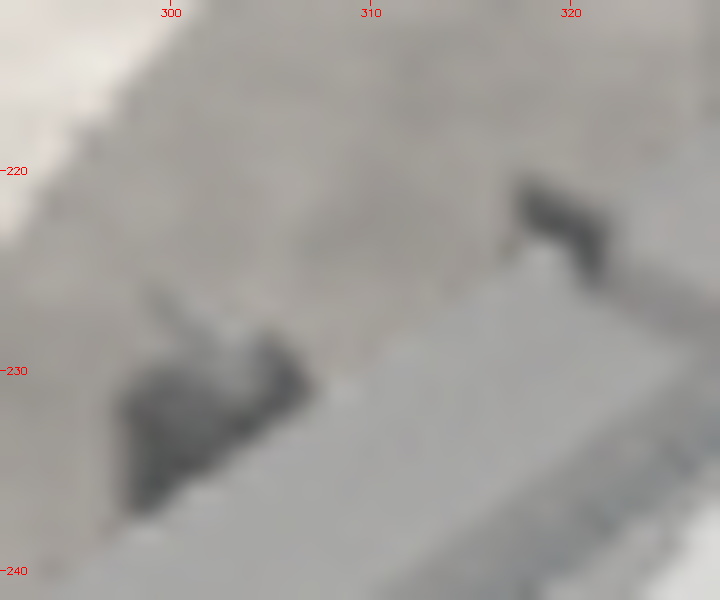

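View pics/m4.png

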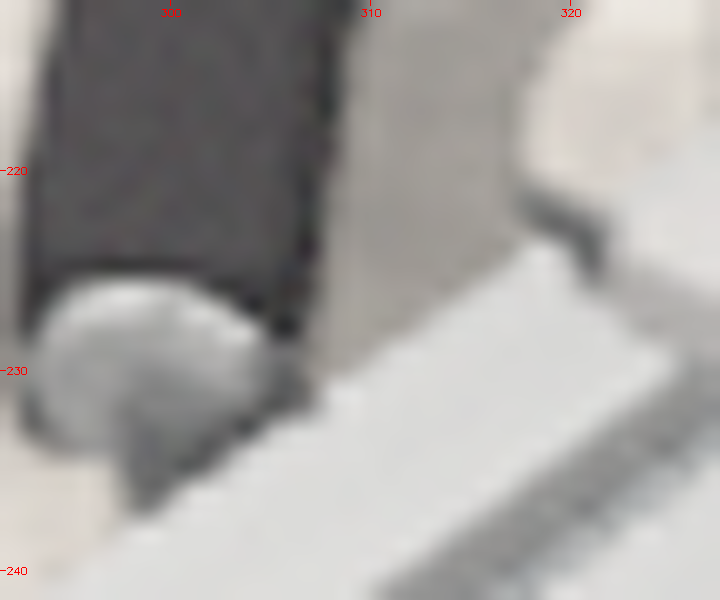

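```bash
python3 -c "
from h import *
P={'top':[.5559,.1152,.276],'scene':[.557,.1121,.283]}
def bp(n,uv,z,p):
    f=lambda q: proj(n,place(p,[[q[0],q[1],z]]))[0]-uv
    return least_squares(f,[0,0.03]).x
for n,nm,uv,z in [('top','ridge',(322,242.3),.038),('top','ridge',(324.2,241.8),.038),('top','ridge',(326,241.2),.038),('scene','ridge',(299.2,226),.038),('scene','ridge',(301.5,228),.038),('scene','ridge',(303.5,229.7),.038),
 ('top','ptr',(326,221.2),.036),('top','ptr',(328,221.8),.036),('scene','ptr',(318,221.2),.036),('scene','ptr',(320.8,222.8),.036),('top','eye',(334.2,214.2),.037),('scene','eye',(333.2,223.2),.037),('top','clipends',(323,238.2),.03),('top','clipends',(324.5,246.5),.03)]:
    print(n,nm,(bp(n,uv,z,P[n])*1e3).round(1), 'with combined',(bp(n,uv,z,np.load('rig.npy'))*1e3).round(1))
"
```

```text
top ridge [-46.6  46.5] with combined [-46.9  48.2]
top ridge [-46.8  41.1] with combined [-47.1  42.8]
top ridge [-46.6  36.5] with combined [-46.9  38.2]
scene ridge [-45.2  51.3] with combined [-45.6  49.4]
scene ridge [-47.3  42.3] with combined [-47.7  40.4]
scene ridge [-49.   34.7] with combined [-49.3  32.8]
top ptr [ 0.2 23.5] with combined [-0.2 25.1]
top ptr [-2.5 19.3] with combined [-3.  20.8]
scene ptr [-3.2 32.7] with combined [-3.6 30.9]
scene ptr [-3.9 23.8] with combined [-4.2 22. ]
top eye [11.2 -0.2] with combined [10.7  1.3]
scene eye [11.5  0.3] with combined [11.2 -1.4]
top clipends [-37.2  41.4] with combined [-37.5  43.1]
top clipends [-57.5  43.3] with combined [-57.8  45.1]
```

Ridge at rig x of about -47, eye-to-ridge agrees in both views, so slide travel is about 44 mm. With the 4 mm play the tool goes roughly 48 mm; I'll pull 42 mm first and look.

send_rows:
  series:
    - [[-0.002, 0, 0], [0, 0, 0]]
    - [[-0.002, 0, 0], [0, 0, 0]]
    - [[-0.002, 0, 0], [0, 0, 0]]
    - [[-0.002, 0, 0], [0, 0, 0]]
    - [[-0.002, 0, 0], [0, 0, 0]]
    - [[-0.002, 0, 0], [0, 0, 0]]

```text
clock: 15.6
tcp_pos: [0.5556, 0.1122, 0.082]
orientation: [-3.111, -0.437, -0.001]
contact_force: [2.7, 1.2, -0.6]
grip_width: 0.023
```

send_rows:
  series:
    - [[-0.002, 0, 0], [0, 0, 0]]
    - [[-0.002, 0, 0], [0, 0, 0]]
    - [[-0.002, 0, 0], [0, 0, 0]]
    - [[-0.002, 0, 0], [0, 0, 0]]
    - [[-0.002, 0, 0], [0, 0, 0]]
    - [[-0.002, 0, 0], [0, 0, 0]]
    - [[-0.002, 0, 0], [0, 0, 0]]
    - [[-0.002, 0, 0], [0, 0, 0]]
    - [[-0.002, 0, 0], [0, 0, 0]]
    - [[-0.002, 0, 0], [0, 0, 0]]
    - [[-0.002, 0, 0], [0, 0, 0]]
    - [[-0.002, 0, 0], [0, 0, 0]]
    - [[-0.002, 0, 0], [0, 0, 0]]
    - [[-0.002, 0, 0], [0, 0, 0]]
    - [[-0.002, 0, 0], [0, 0, 0]]
    - [[0, 0, 0], [0, 0, 0]]
    - [[0, 0, 0], [0, 0, 0]]

```text
clock: 17.73
tcp_pos: [0.5264, 0.1038, 0.0818]
orientation: [-3.111, -0.437, 0.0]
contact_force: [4.4, 1.3, 0.7]
grip_width: 0.0229
```

```bash
python3 -c "
from h import *
plan([.5668,.1154,.08],np.radians(16))
snap('11')
crop('pics/scene_11.png',275,195,66,50,12,'pics/v20.png',.7)
crop('pics/top_11.png',300,195,60,60,10,'pics/v21.png',.6)
"
```

```text
clk 17.73 tcp [0.5264 0.1038 0.0818] yaw 16.0 shift [0.042  0.     0.0018] turn5 [-0.  0.  0.] F [4.4 1.3 0.7] w 0.0229
```

View pics/v20.png

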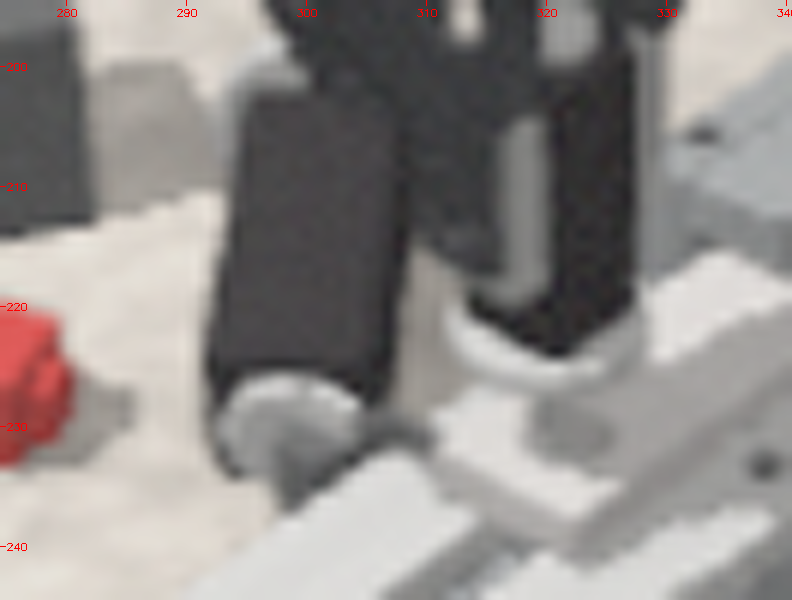

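View pics/v21.png

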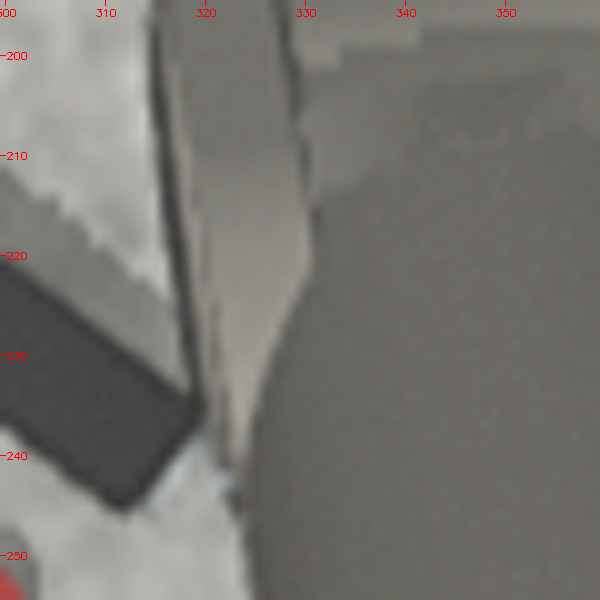

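```bash
python3 -c "
from h import *
a=[]
for i,(x,y) in {'10':(315,212),'11':(304,220)}.items():
    crop(f'pics/scene_{i}.png',x,y,26,24,15,f'pics/k{i}.png',.9); a.append(cv2.imread(f'pics/k{i}.png'))
cv2.imwrite('pics/k.png',np.hstack(a))
p=[.557,.1121,.283]
for s in (0,36,38,40,42,44): print(s,'corner-',proj('scene',place(p,[[-.008-s/1e3,-.017,.037]])).round(1),'corner+',proj('scene',place(p,[[-.008-s/1e3,.017,.037]])).round(1),'ptr',proj('scene',place(p,[[-.004-s/1e3,.027,.036]])).round(1))
"
```

```text
0 corner- [[333.7 230.3]] corner+ [[321.9 224.4]] ptr [[319.7 222.3]]
36 corner- [[323.  238.4]] corner+ [[311.1 232.1]] ptr [[308.9 229.9]]
38 corner- [[322.4 238.8]] corner+ [[310.4 232.6]] ptr [[308.3 230.3]]
40 corner- [[321.7 239.3]] corner+ [[309.8 233. ]] ptr [[307.7 230.7]]
42 corner- [[321.1 239.8]] corner+ [[309.2 233.5]] ptr [[307.1 231.2]]
44 corner- [[320.5 240.2]] corner+ [[308.6 233.9]] ptr [[306.4 231.6]]
```

View pics/k.png

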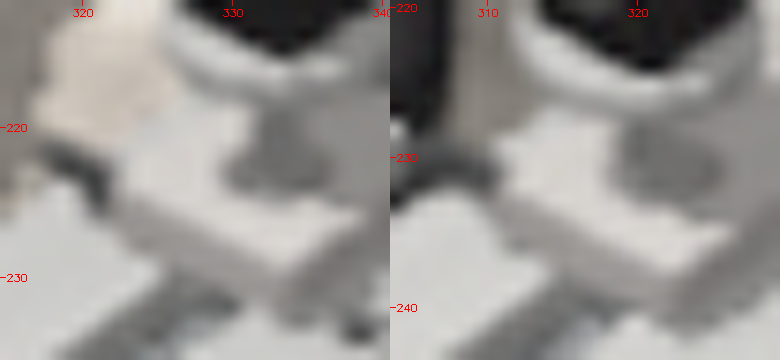

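```bash
cat > reg.py <<'E'
from h import *
import sys
def reg(tag,ref='10'):
    A=cv2.imread(f'pics/scene_{ref}.png',0).astype(np.float32);B=cv2.imread(f'pics/scene_{tag}.png',0).astype(np.float32)
    for nm,(x,y,w,h) in {'front':(320,222,22,14),'ptr':(316,219,12,9),'frontcorner':(326,223,14,12)}.items():
        T=A[y:y+h,x:x+w]
        k=4;T4=cv2.resize(T,None,fx=k,fy=k,interpolation=cv2.INTER_CUBIC);B4=cv2.resize(B[195:265,280:350],None,fx=k,fy=k,interpolation=cv2.INTER_CUBIC)
        R=cv2.matchTemplate(B4,T4,cv2.TM_CCOEFF_NORMED);_,v,_,l=cv2.minMaxLoc(R)
        print(nm,round(v,3),'shift',l[0]/k+280-x,l[1]/k+195-y)
reg(sys.argv[1])
E
python3 reg.py 11; python3 -c "
from h import *
p=[.557,.1121,.283]
f=lambda s,y:proj('scene',place(p,[[-.008-s/1e3,y,.037]]))[0]
for s in (34,36,38,40,42,44,46):print(s,(f(s,0)-f(0,0)).round(2),(f(s,.022)-f(0,.022)).round(2))"
```

```text
front 0.891 shift -11.25 8.25
ptr 0.739 shift -10.25 8.75
frontcorner 0.848 shift -11.5 8.25
34 [-10.16   7.43] [-10.21   7.22]
36 [-10.77   7.88] [-10.82   7.65]
38 [-11.39   8.33] [-11.44   8.09]
40 [-12.01   8.78] [-12.06   8.53]
42 [-12.63   9.24] [-12.69   8.97]
44 [-13.25   9.69] [-13.31   9.41]
46 [-13.87  10.15] [-13.94   9.86]
```

Registration gives slide travel of about 37.7 mm. Another 5.8 mm, slowly.

send_rows:
  series:
    - [[-0.0015, 0, 0], [0, 0, 0]]
    - [[-0.0015, 0, 0], [0, 0, 0]]
    - [[-0.0015, 0, 0], [0, 0, 0]]
    - [[-0.0013, 0, 0], [0, 0, 0]]
    - [[0, 0, 0], [0, 0, 0]]
    - [[0, 0, 0], [0, 0, 0]]
    - [[0, 0, 0], [0, 0, 0]]
    - [[0, 0, 0], [0, 0, 0]]

```text
clock: 18.82
tcp_pos: [0.5209, 0.1022, 0.0818]
orientation: [-3.111, -0.437, 0.0]
contact_force: [3.6, 0.8, 0.3]
grip_width: 0.023
```

```bash
python3 -c "
from h import *
plan([.5668,.1154,.08],np.radians(16))
snap('12')
crop('pics/scene_12.png',290,212,36,30,20,'pics/v22.png',.7)
crop('pics/top_12.png',310,225,40,30,20,'pics/v23.png',.6)
"; python3 reg.py 12
```

```text
clk 18.82 tcp [0.5209 0.1022 0.0818] yaw 16.0 shift [ 0.0478 -0.      0.0018] turn5 [-0.  0.  0.] F [3.6 0.8 0.3] w 0.023
front 0.873 shift -13.0 9.5
ptr 0.642 shift -11.5 10.25
frontcorner 0.842 shift -13.25 9.75
```

View pics/v22.png

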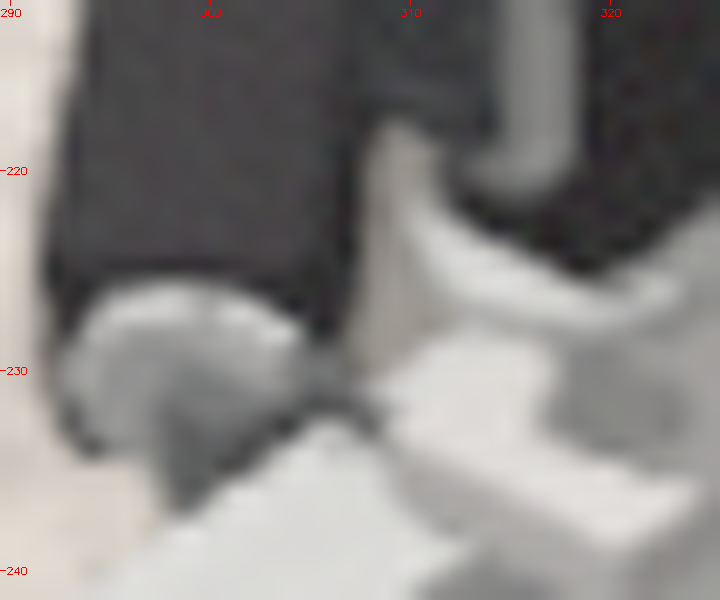

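View pics/v23.png

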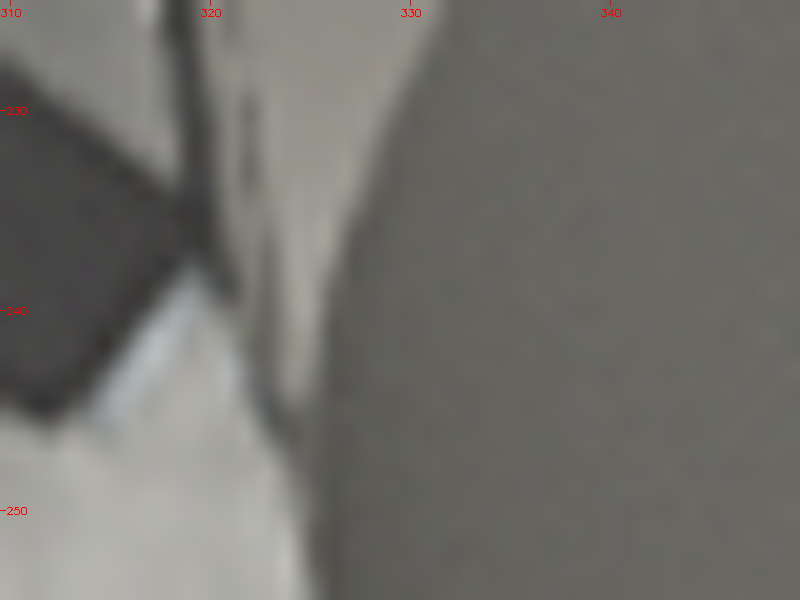

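Registration shift (-13.1, +9.6) px means slide travel of about 43.6 mm. The targets were 43.75 (scene) and 42.7–43.9 (top), so it is within about 1 mm of the ridge. The measured pull is about 4 N and steady, so I'm handing in.

```bash
python3 -c "
from bench import r
o=r.get_obs();print(o['clock'],o['tcp_pos'],o['contact_force'],o['grip_width'],abs(o['qvel']).max())
print(r.hand_in())"
```

```text
18.925 [0.52089949 0.10224945 0.0817861 ] [3.15277903 1.42573366 0.41048233] 0.022723874048475378 0.001096234962854806
the job is handed in; nothing more can be done
None
```

I handed the job in at 18.9 s, with the slide standing at the mark by my measurements. No verdict was reported.

- **Pick:** I took the small black one out of the stand, gripped at 100 N.
- **Groove:** The tip touched the floor at the robot-side end (6.8 N) and was lifted 1.5 mm. I then ran it to the rear end at about 3 cm/s, with no side force seen at the checks along the way.
- **Slide:** The shaft went down into the eye without force, to about 21 mm above the bench. I pulled the slide out about 43.6 mm and held it there.

**Last checks:**
- The slide's travel, measured in the pictures, was about 43.6 mm. The distance to the ridge came out at 42.7 to 43.9 mm from the two views, so the pointer should be within about 1 mm of the mark.
- The spring's pull on the tool read about 3.5 N, close to the 4 N expected. The arm was still and the grip was holding. The fingertips were about 45 mm above the slide.

**What did not check out fully:**
- The two views disagreed by about 3 mm on the rig's sideways position. I went by the scene camera, which matched the robot.
- The pointer and ridge could not be compared directly at the end. The arm hid them in the top view, and the fallen large black pick stood behind them in the scene view.
- Both spare upright picks, red and large black, fell over by themselves during the first move, before the arm was near them. I left them where they lay, and did not measure whether the V block, flange or spanner had moved.

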